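Pin the squaring brace to its lug

ROBOT

A 6-joint arm with a two-finger parallel gripper is mounted at the origin on the work surface. World frame = base frame: x ahead of the robot, y to its left, z up, the work surface at z = 0. Lengths are in m, angles in rad, forces in N, time in s.
With the tool pointing down it reaches from about 0.375 to 0.9 m from the base axis. Payload 3.1 kg.
Tool frame: the origin (TCP) lies on the centre line of the jaws, within the pads' length; the fingertips stand 25 mm ahead of it and the grasp point (between the pads) lies 6 mm ahead of it; x points along the fingers, y is the direction in which the jaws open and shut, and the axes are right-handed (so a half turn about x gives the same grasp; the last joint's range is limited). The gripper opens to 87 mm and grips with 3 to 60 N. Pads are 19 mm wide; open, the fingers measure 117 mm over their backs; the gripper's body (75 mm by 190 mm) begins 51 mm behind the grasp point.
Start: joints at [-1.423, 0.527, 1.433, -0, 1.181, -0.178], TCP at [0.201, -0.592, 0.248] pointing down, gripper open.
Joint ranges: [-3.08, 3.08], [-0.75, 2.2], [0.22, 2.44], [-1.43, 4.57], [0, 2.65], [-2.85, 2.85]. Speed limits (rad/s): [2.79, 2.79, 3.14, 3.14, 3.14, 3.14].

INTERFACE

Orientations are given as a unit quaternion [x, y, z, w].
In Python, from rig import robot gives the robot as it stands. The module is installed in compiled form; this text tells all that it offers.
- The arm moves only by the tool move_arm, never from a script. Its argument "commands" is a list of rows, each a list of 5 numbers: the gripper's target within -1 to 1 (shut at 1, half-way at 0, fully open at -1), then the shift along the tool's x, y, z in mm, then the turn about the tool's x in degrees. A call has 1 to 8 rows; each row is the pose to reach, as a shift and turn from the pose commanded when the call began, along the tool's axes at that moment; what a row does not reach only later rows make up. A row lasts 1/12 s, in which the tool goes at most 41.7 mm and 7.16 degrees, less where a joint would pass 70% of its speed; a pose out of reach is approached as far as the arm can. A call with a gripper value outside its range is refused whole. The fingers move at their own pace and stop on an object; "newtons" is the grip in N (left out, the last holds). Time passes only in rows, so rows that repeat a pose let the fingers close. It gives the time, the measured TCP pose, the force and the opening at its end, in the units of the state.
- robot.get_obs(): the state, without advancing time (a new reading comes with each control period).
- robot.camera(name): name is "scene" or "top" or "wrist"; returns a dict with "image" (480x640x3 uint8, red, green, blue), "fx", "fy", "cx", "cy" (pixels), "xyz" and "rotation" of the camera in the world; the wrist camera has in their place "tool_from_camera" (4x4, takes a point from camera to tool coordinates, whose origin is the TCP and whose axes are the tool frame's). Camera axes: x right, y down, z forward; pixel columns grow to the right and rows downward; lengths in m; the calibration is good to about 2 mm. A picture is of the moment at which its call begins: read the wrist's pose just before it. There is no depth.
- robot.hand_in(): hands the job in, once; it reports no verdict.
Trained networks look in a picture, given as the dict that the camera call returned (one of the last four; its "shot" number tells which), for a name from the list of things; names that differ only in an ending like _2 or _b are one class to them, and where a whole thing is asked for, a point or a joint stands for the part that bears it (a point fixed in the world has none). Each returns a list of dicts, best first, with "p" (0 to 1); they miss things now and then, are a little off and sometimes report something else, mostly with a low value. They report only what shows in the picture. A call takes as long as a camera call. They do not tell look-alikes from the thing itself.
- robot.regions_of(picture, name): "pixels" (480x640 bool, what is visible of it) and "bbox" ([left, top, right, bottom] in pixels, round what is visible of it).
The state is a dict: "time": time; "q": joint angles; "joint_velocities": joint speeds; "joint_torque": joint torques, N m; "position": TCP position; "tool_rot": TCP orientation; "ft_force": force on the tool from outside, world axes, zero at the start; "moment": the same for the moment, N m; "grip_width": finger opening in m.
Only numpy, scipy, OpenCV 4.12 (cv2) and the standard library are available. Lean on these libraries where they do the work, as an engineer would, in place of code of your own. Each camera call takes 0.05 s, during which the arm holds its last target.

TASK

Swing the brace's fork over the lug on the part-welded frame corner, then take the drop pin with the flat handle from the wooden tooling block and pass it down through the upper ear, the lug's eye and the lower ear until its collar sits flat on the fork, and let go. The lug is only tacked on, and its eye is out of sight once the fork covers it: feel for it with the pin and ease the pin home gently, never forcing it. Leave the other tools and the other two pins where they are.

Things in the scene. Friction and masses are not known exactly. Their poses are not given: they have to be found in the camera images.
- pivot (a point): On the fixed frame corner (two steel tubes 40 mm wide, 48 mm high, welded at a right angle, lying on the table): the brace's pivot axis, half-way through the bar, 54 mm above the table. x points level from the pivot to the eye mark, z up. The bolt and nut stand to 77 mm above the table. The frame cannot be moved
- eye_mark (a point): Marked place of the lug's eye, 240 mm from the pivot along the pivot's x, 54 mm above the table, axes as the pivot's. The lug was set with a rule from the pivot but only by eye the other way: its eye is truly 240 mm from the pivot but lies up to 14 mm from the mark to either side along y. The lug is a steel plate 12 mm thick, 48 to 60 mm above the table; eye 50 mm outside, bore 16 mm, upright
- brace (a joint): Angle of the brace about its upright pivot, rad: 0 with the fork centred on the eye mark, growing as it swings away clockwise seen from above (fork towards the mark's -y); stops at -0.09 and 0.65. It starts 0.25 to 0.55 out. Stiff: about 2 N at the fork moves it, and it stays where it is left
- bar_grip (a point): Middle of the brace's flat steel bar (30 mm wide, 10 mm thick, level, 49 to 59 mm above the table) at 150 mm from the pivot; it overhangs the table here with nothing under or beside it, so it can be pinched across from above. x points along the bar from the pivot to the fork, z up
- fork_top (a point): Centre of the bore in the top face of the fork's upper ear, 73 mm above the table, 240 mm from the pivot; x points away from the pivot, z up. Two level round ears, 44 mm outside, 11 mm thick, bore 16 mm: upper 62 to 73 mm, lower 35 to 46 mm above the table; the lug goes between them with 2 mm to spare above and below. The fork's back is 30 mm behind the bores
- pin_grip (a point): Centre of the drop pin's flat handle, 34 mm wide along x, 12 mm thick along y, 46 mm high; z up along the pin. Steel, about 220 g. It stands in one of the three holes (16 mm, 75 mm apart in a row) of a wooden block 230 x 60 x 60 mm fixed to the table, its collar on the block's top; the handle's flat faces look across the row, within 0.3 rad
- pin_seat (a point): On the drop pin's axis in the underside of its collar (30 mm across, 6 mm thick), 30 mm below the handle's centre; z up along the pin. Below it the shank: 14 mm across, straight for 48 mm, then a nose 4 mm long that tapers to 11 mm across at the tip, 52 mm below this point
- knob_bolt: Other pin in the block, with a round black knob 30 mm across and 32 mm high: leave it. Origin under its collar
- stop_bolt: Other pin in the block, with only a low round steel head, 34 mm across and 10 mm high: leave it. Origin under its head
- hammer: Hammer 270 mm long with a wooden handle lying along its x, on the table: leave it. Origin under its middle
- brush: Wire brush 240 mm long lying on the table: leave it. Origin under its middle
- spray: Grey spray can, 60 mm across, 170 mm high, standing on the table: leave it. Origin under its middle
Mind the look-alikes: they are no part of the job. Leave any green, orange or yellow look-alike of the part that bears pin_grip alone.

How it is judged:
On the way, in this order (a step that is already met when the one before it is completed fails the run):
1. the fork is swung over the lug (value of joint brace between -0.08 and 0.08 rad), for 0.2 s.
2. the drop pin is home through both ears and the eye (distance between pin_seat and fork_top below 0.004 m and horizontal distance between pin_seat and lug below 0.004 m), for 0.1 s.
At the end, for the whole second after the job is handed in: The drop pin stands through both ears and the lug's eye: its collar's underside is within 4 mm of the centre of the upper ear's top face, its axis within 4 mm of the eye's, upright within 0.08 rad, at rest and released (all of step 2 and angle between the z axis of pin_seat and the z axis of fork_top, either way round below 0.08 rad and linear speed of pin below 0.01 m/s); the robot touches nothing.
It fails at once if the tacked lug is pressed with more than 40 N (contact force between lug and anything else above 40 N).
It fails at once if the pin is pressed on the fork with more than 40 N (contact force between pin and brace above 40 N).
It fails at once if another tool or pin is moved by more than 30 mm (distance of any of knob_bolt, stop_bolt, hammer, brush, spray from where it was at the start of the episode above 0.03 m).
It also fails if it takes over 72 s, if anything falls off the work surface, if the arm or the gripper's body presses on something with over 40 N, if the wrist force passes 120 N, or if a joint passes its speed limit or range.

## Working session

There is one attempt and no reset: what is moved stays moved. The work goes in short steps, Python scripts to look and compute and a tool call to move; the robot and the scene stay as the last step left them, time stands still between calls to the robot, and variables do not carry over. Pictures are saved under pics/ and viewed, and the job is handed in when it is done.

Besides the shell and the picture viewer there is one more tool, called after "Emit:" by a JSON object that holds its "op" and its "data", one argument or row to a line. move_arm: Moves the arm, as the interface text tells. Its arguments: {"type":"object","properties":{"commands":{"type":"array","items":{"type":"array","items":{"type":"number"}}},"newtons":{"type":"number"}},"required":["commands"]}

```bash
mkdir -p pics; ls; python3 - <<'E'
from rig import robot
import cv2,numpy as np
o=robot.get_obs(); print({k:np.round(v,3).tolist() for k,v in o.items()})
for n in ["scene","top"]:
    p=robot.camera(n); cv2.imwrite(f"pics/{n}0.png",p["image"][:,:,::-1])
    print(n,p["fx"],p["fy"],p["cx"],p["cy"],np.round(p["xyz"],4).tolist(),np.round(p["rotation"],4).tolist())
    for k in ["pin_grip","brace","knob_bolt","stop_bolt","hammer","spray","brush"]:
        for r in robot.regions_of(p,k)[:3]: print(k,round(r["p"],2),r["bbox"])
E
```

```text
pics
{'time': 0.0, 'q': [-1.423, 0.528, 1.434, -0.0, 1.181, -0.179], 'joint_velocities': [0.0, -0.001, -0.002, -0.001, -0.002, -0.001], 'joint_torque': [0.001, -44.004, -17.659, 0.063, 0.058, -0.0], 'position': [0.201, -0.591, 0.247], 'tool_rot': [0.698, 0.116, -0.698, 0.114], 'ft_force': [0.357, -0.592, 0.223], 'moment': [0.053, 0.038, -0.009], 'grip_width': 0.087}
scene 596.5787642229575 596.5787642229575 310.20539950440093 249.5196089485771 [1.7475, -0.3697, 0.9602] [0.7071, 0.5323, -0.2719, -0.3779]
pin_grip 0.92 [94.8, 276.9, 110.3, 316.0]
pin_grip 0.74 [204.2, 300.1, 217.6, 340.8]
pin_grip 0.69 [240.0, 293.3, 252.6, 329.7]
brace 0.66 [312.5, 240.5, 387.5, 297.9]
brace 0.55 [188.6, 270.2, 200.7, 294.4]
knob_bolt 0.46 [188.5, 243.4, 198.6, 261.6]
stop_bolt 0.45 [191.1, 267.9, 203.9, 277.8]
hammer 0.87 [399.7, 211.8, 469.7, 261.3]
spray 0.67 [118.9, 241.8, 148.7, 312.2]
brush 0.69 [416.5, 209.4, 494.2, 233.3]
top 443.10912460989744 443.10912460989744 320.0894608812783 249.31499523379063 [0.4082, 0.006, 1.194] [0.7077, -0.7028, 0.0547, -0.0462]
pin_grip 0.71 [432.6, 230.3, 441.8, 247.4]
pin_grip 0.61 [417.8, 192.6, 435.7, 207.9]
pin_grip 0.56 [460.0, 231.0, 483.7, 243.7]
brace 0.63 [265.8, 192.9, 306.0, 294.0]
knob_bolt 0.66 [424.1, 292.2, 437.4, 305.3]
stop_bolt 0.67 [424.2, 291.5, 436.5, 301.1]
stop_bolt 0.47 [424.7, 263.3, 438.4, 272.3]
hammer 0.81 [143.3, 256.0, 181.6, 355.2]
spray 0.81 [465.4, 249.9, 513.4, 282.0]
brush 0.55 [85.5, 287.9, 161.7, 353.6]
```

```bash
python3 - <<'E'
import cv2
a=cv2.imread("pics/scene0.png");t=cv2.imread("pics/top0.png")
cv2.imwrite("pics/s0z.png",cv2.resize(a[200:370,70:420],(800,389),interpolation=3))
cv2.imwrite("pics/t0z.png",cv2.resize(t[160:360,240:510],(800,593),interpolation=3))
E
```

```text
(no output)
```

View pics/scene0.png

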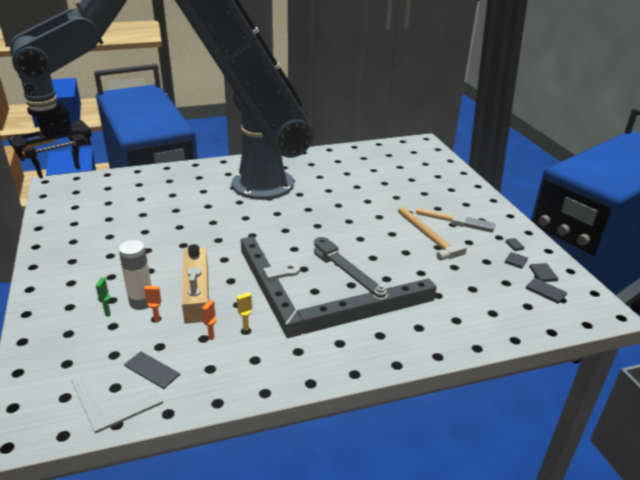

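View pics/top0.png

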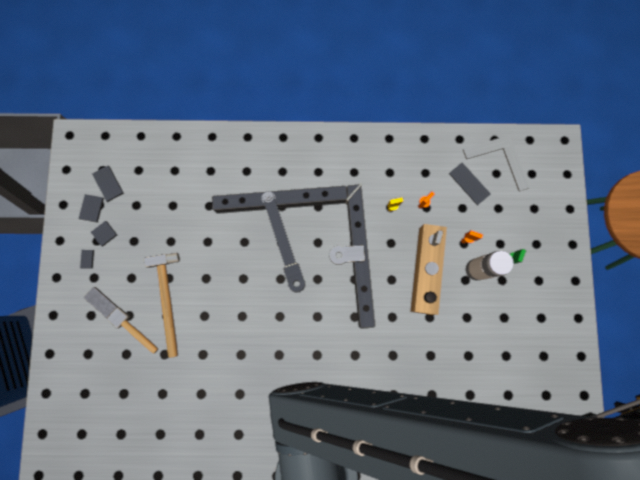

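```bash
sleep 0
```

```text
(no output)
```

View pics/s0z.png

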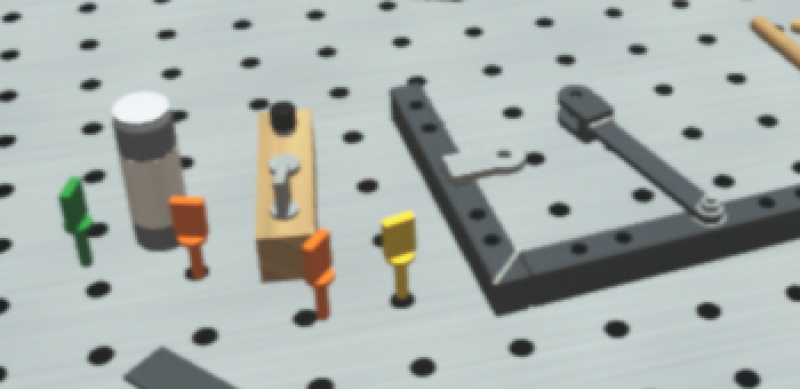

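View pics/t0z.png

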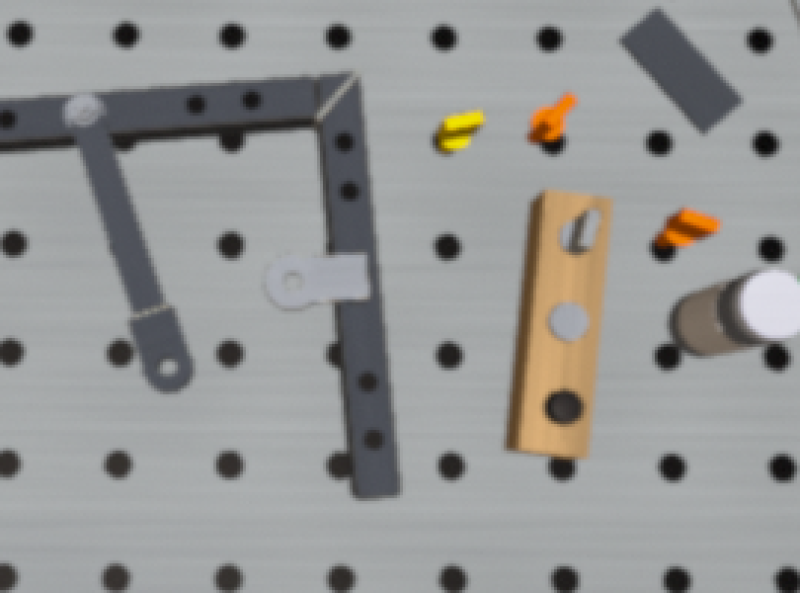

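The top view shows the pivot bolt at about (267,196), the fork bore at (297,284), the lug eye at (339,254) and the steel pin at (436,238). The green, yellow and orange look-alikes stand apart from these. Next I'll turn these pixels into positions.

```bash
cat > h.py <<'E'
from rig import robot
import cv2,numpy as np
from scipy.spatial.transform import Rotation as R
def pose(p,o=None):
    if "xyz" in p:
        r=np.array(p["rotation"]); r=R.from_quat(r).as_matrix() if r.size==4 else r
        return r,np.array(p["xyz"])
    T=np.array(p["tool_from_camera"]); Rt=R.from_quat(o["tool_rot"]).as_matrix()
    return Rt@T[:3,:3], Rt@T[:3,3]+np.array(o["position"])
def back(p,uv,z,o=None):
    r,t=pose(p,o); d=r@np.array([(uv[0]-p["cx"])/p["fx"],(uv[1]-p["cy"])/p["fy"],1]); return t+d*(z-t[2])/d[2]
def proj(p,X,o=None):
    r,t=pose(p,o); c=r.T@(np.array(X)-t); return np.array([p["fx"]*c[0]/c[2]+p["cx"],p["fy"]*c[1]/c[2]+p["cy"]])
def st():
    o=robot.get_obs(); print({k:np.round(o[k],4).tolist() for k in ["time","q","position","tool_rot","ft_force","moment","grip_width"]}); return o
E
python3 - <<'E'
from h import *
p=robot.camera("top");s=robot.camera("scene")
z=lambda u,v:(240+(u+.5)*270/800-.5,160+(v+.5)*200/593-.5)
zs=lambda u,v:(70+u*350/800,200+v*170/389)
piv=back(p,z(84,108),.077);fork=back(p,z(168,368),.073);eye=back(p,z(293,281),.060)
print("top",piv,fork,eye,np.linalg.norm((piv-fork)[:2]),np.linalg.norm((piv-eye)[:2]))
pv=back(s,zs(711,207),.07);fk=back(s,zs(578,93),.073);ey=back(s,zs(505,154),.06)
print("scn",pv,fk,ey,np.linalg.norm((pv-fk)[:2]),np.linalg.norm((pv-ey)[:2]))
a=np.arctan2(*(piv-fork)[1::-1]); print("brace dir",np.arctan2((fork-piv)[1],(fork-piv)[0]),"eye dir",np.arctan2((eye-piv)[1],(eye-piv)[0]))
# frame tube corners
for q in [(345,85),(375,490),(395,490)]: print("tube",back(p,z(*q),.048))
for q in [(543,193),(611,200),(588,458),(517,450)]: print("block",back(p,z(*q),.060))
for n,q in dict(pintop=((570,235),.063),stop=((569,321),.07),knob=((564,405),.098)).items(): print(n,back(p,z(*q[0]),q[1]))
print("pintop2",back(p,z(590,222),.112))
E
```

```text
top [0.70695331 0.1285301  0.077     ] [0.48100526 0.05227999 0.073     ] [ 0.55831161 -0.05504875  0.06      ] 0.23846719191422053 0.23621082521322134
scn [0.72221346 0.12993049 0.07      ] [0.48421086 0.05858979 0.073     ] [ 0.56146703 -0.05094656  0.06      ] 0.24846475126292275 0.24198330298733367
brace dir -2.8161260073764893 eye dir -2.251417103831895
tube [ 0.73819934 -0.10254067  0.048     ]
tube [ 0.37886822 -0.12643417  0.048     ]
tube [ 0.37896672 -0.14369976  0.048     ]
block [ 0.63827399 -0.27575633  0.06      ]
block [ 0.63250274 -0.33576138  0.06      ]
block [ 0.40726287 -0.30819909  0.06      ]
block [ 0.41368242 -0.2473097   0.06      ]
pintop [ 0.60040812 -0.29772481  0.063     ]
stop [ 0.52404489 -0.29272236  0.07      ]
knob [ 0.45085795 -0.2789972   0.098     ]
pintop2 [ 0.60327729 -0.30174379  0.112     ]
```

```bash
cat >> h.py <<'E'
def plan(X,yaw):
    """shift in tool axes (mm), turn deg for TCP to X, tool y at world yaw (mod pi)"""
    o=robot.get_obs(); Rt=R.from_quat(o["tool_rot"]).as_matrix(); d=Rt.T@(np.array(X)-o["position"])*1000
    cy=np.arctan2(Rt[1,1],Rt[0,1]); dy=(yaw-cy+np.pi/2)%np.pi-np.pi/2
    # turn about tool x (down): world yaw changes by -turn
    print("shift",np.round(d,1),"turn",np.round(np.degrees(-dy),1),"cur y-yaw",round(cy,3))
    return d,-dy
E
python3 - <<'E'
from h import *
o=st(); print(R.from_quat(o["tool_rot"]).as_matrix().round(3))
p=robot.camera("wrist");print(np.round(p["tool_from_camera"],3),p["fx"],p["cx"],p["cy"])
cv2.imwrite("pics/w0.png",p["image"][:,:,::-1])
plan([.56,0.03,.33],1.9)
t=robot.camera("top")
z=lambda u,v:(240+(u+.5)*270/800-.5,160+(v+.5)*200/593-.5)
print("spray top",back(t,z(773,304),.17))
E
```

```text
{'time': 0.9, 'q': [-1.4225, 0.5275, 1.4327, 0.0, 1.1814, -0.1785], 'position': [0.2007, -0.5919, 0.2476], 'tool_rot': [0.6977, 0.115, -0.6977, 0.1151], 'ft_force': [0.4818, 0.9471, 1.0331], 'moment': [0.0174, 0.0053, 0.0243], 'grip_width': 0.0868}
[[ 0.     0.321 -0.947]
 [-0.    -0.947 -0.321]
 [-1.     0.     0.   ]]
[[ 0.    -0.257  0.966 -0.138]
 [ 1.    -0.    -0.     0.001]
 [ 0.     0.966  0.257 -0.071]
 [ 0.     0.     0.     1.   ]] 342.5827359101842 319.8151037270971 234.8626367006309
shift [ -82.4 -473.6 -540. ] turn -0.1 cur y-yaw -1.244
spray top [ 0.52837875 -0.42799566  0.17      ]
```

View pics/w0.png

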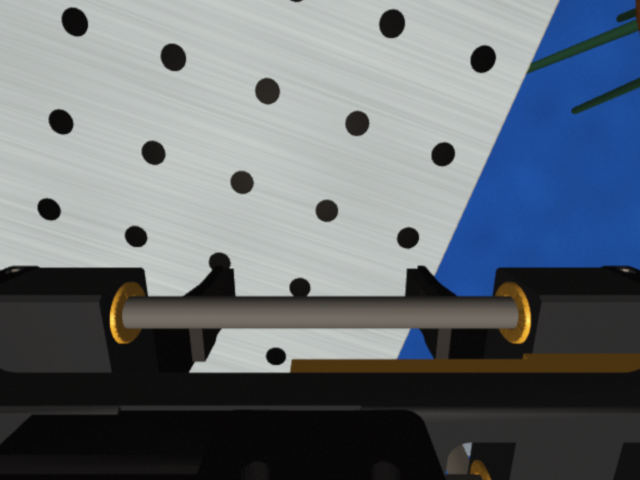

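Emit:
{"op": "move_arm", "data": {
  "commands": [
    [-1, -20, -41, -30, 0],
    [-1, -40, -75, -60, 0],
    [-1, -55, -110, -95, 0],
    [-1, -65, -150, -130, 0],
    [-1, -75, -185, -165, 0],
    [-1, -82, -220, -200, 0],
    [-1, -82, -250, -235, 0],
    [-1, -82, -275, -265, 0]
  ]
}}

```text
time: 1.67
position: [0.3341, -0.2979, 0.3266]
tool_rot: [0.698, 0.114, -0.697, 0.115]
ft_force: [0.7, -0.3, -0.7]
grip_width: 0.0868
```

```bash
python3 - <<'E'
from h import *
st();plan([.52,0.0,.33],1.9)
E
```

```text
{'time': 1.6667, 'q': [-0.9789, 0.1832, 1.7492, 0.0002, 1.2074, 0.2659], 'position': [0.3341, -0.2979, 0.3266], 'tool_rot': [0.6981, 0.1141, -0.6974, 0.1153], 'ft_force': [0.6872, -0.3498, -0.7077], 'moment': [0.0096, -0.0582, 0.03], 'grip_width': 0.0868}
shift [  -3.6 -222.7 -271.5] turn -0.2 cur y-yaw -1.245
```

Emit:
{"op": "move_arm", "data": {
  "commands": [
    [-1, 0, -25, -30, 0],
    [-1, 0, -50, -60, 0],
    [-1, 0, -76, -92, 0],
    [-1, 0, -102, -124, 0],
    [-1, 0, -128, -156, 0],
    [-1, 0, -154, -188, 0],
    [-1, 0, -180, -220, 0],
    [-1, -2, -205, -250, 0]
  ]
}}

```text
time: 2.33
position: [0.5052, -0.0229, 0.3277]
tool_rot: [0.698, 0.115, -0.698, 0.115]
ft_force: [0.5, -0.7, 0.1]
grip_width: 0.0869
```

Emit:
{"op": "move_arm", "data": {
  "commands": [
    [-1, 0, 0, 0, 0],
    [-1, 0, 0, 0, 0]
  ]
}}

```text
time: 2.5
position: [0.5052, -0.0233, 0.3277]
tool_rot: [0.697, 0.117, -0.697, 0.117]
ft_force: [-0.4, -1.3, -0.6]
grip_width: 0.0872
```

```bash
python3 - <<'E'
from h import *
o=st();p=robot.camera("wrist");cv2.imwrite("pics/w1.png",p["image"][:,:,::-1])
for n,X in dict(piv=[.707,.1285,.077],fork=[.481,.0523,.073],eye=[.558,-.055,.06]).items(): print(n,proj(p,X,o))
E
```

```text
{'time': 2.5, 'q': [-0.2673, 0.272, 1.6213, -0.0003, 1.2479, 0.9721], 'position': [0.5052, -0.0233, 0.3277], 'tool_rot': [0.6975, 0.1165, -0.6974, 0.1168], 'ft_force': [-0.4221, -1.2895, -0.6331], 'moment': [-0.0064, -0.0011, -0.0347], 'grip_width': 0.0872}
piv [238.36282498 -37.37229115]
fork [250.45596781 205.28112569]
eye [359.33690122 171.24466742]
```

View pics/w1.png

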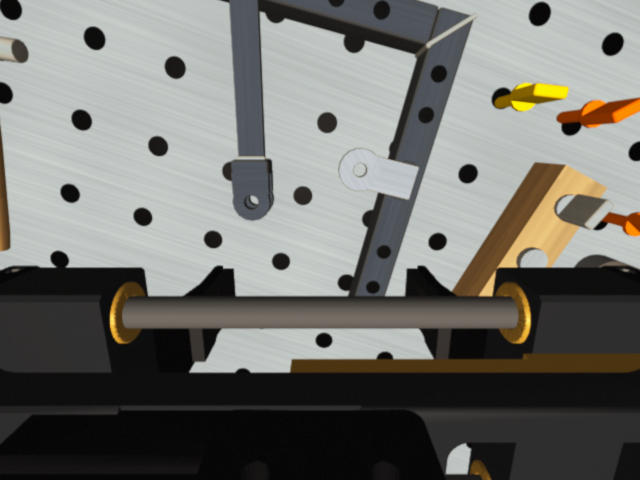

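```bash
python3 - <<'E'
from h import *
o=robot.get_obs();p=robot.camera("wrist")
c=lambda u0,v0,n:cv2.imwrite(n,cv2.resize(p["image"][v0:v0+80,u0:u0+106,::-1],(795,600),interpolation=2))
c(200,150,"pics/w1f.png");c(320,130,"pics/w1e.png")
for n,uv,z in [("fork",(252,202),.073),("eye",(360,171),.06),("bar_a",(246,20),.059),("bar_b",(251.5,150),.059)]: print(n,back(p,uv,z,o))
X=[.565,.081,.16];plan(X,-1.245)
E
```

```text
fork [0.48458897 0.05040853 0.073     ]
eye [ 0.55754433 -0.05703216  0.06      ]
bar_a [0.66541654 0.1113587  0.059     ]
bar_b [0.53947275 0.06945387 0.059     ]
shift [167.4 -81.2 -92. ] turn 0.1 cur y-yaw -1.244
```

View pics/w1f.png

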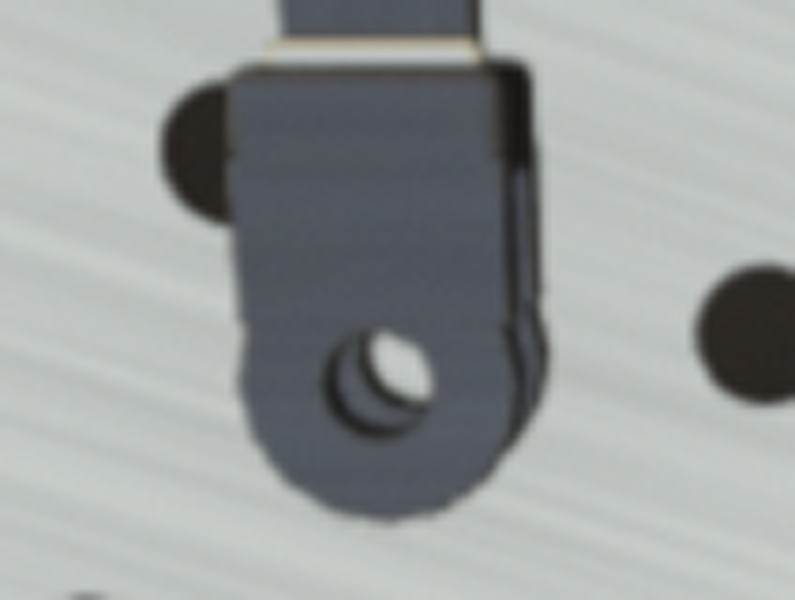

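View pics/w1e.png

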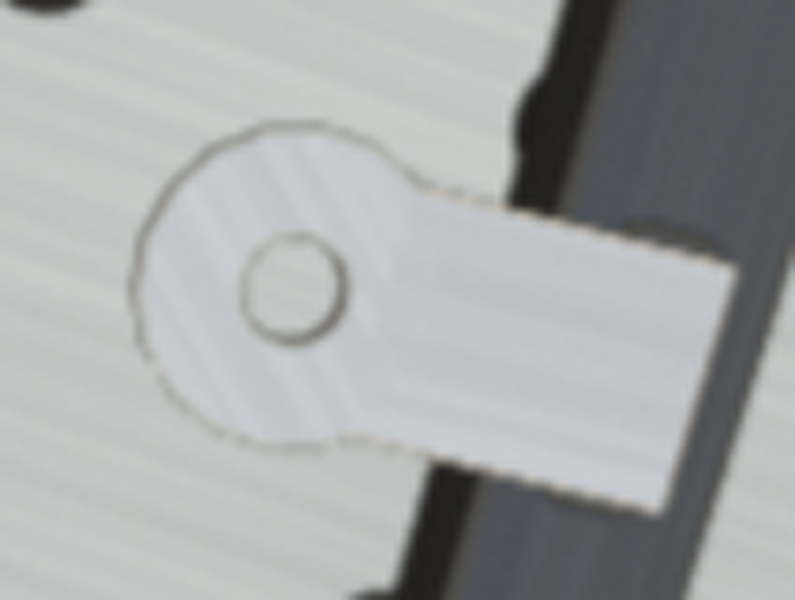

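Emit:
{"op": "move_arm", "data": {
  "commands": [
    [-1, 15, -10, -12, -7],
    [-1, 35, -20, -24, -14],
    [-1, 55, -30, -36, -21],
    [-1, 75, -40, -48, -28],
    [-1, 100, -50, -60, -35],
    [-1, 125, -60, -72, -42],
    [-1, 150, -70, -84, -49],
    [-1, 165, -78, -96, -56]
  ]
}}

```text
time: 3.27
position: [0.569, 0.0781, 0.1602]
tool_rot: [-0.56, -0.431, 0.563, -0.429]
ft_force: [-0.6, 0.9, -0.5]
grip_width: 0.0869
```

Emit:
{"op": "move_arm", "data": {
  "commands": [
    [-1, 0, 0, 0, -7],
    [-1, 0, 0, 0, -14],
    [-1, 0, 0, 0, -21],
    [-1, 0, 0, 0, -28],
    [-1, 0, 0, 0, -35],
    [-1, 0, 0, 0, -42],
    [-1, 0, 0, 0, -49],
    [-1, 0, 0, 0, -56]
  ]
}}

```text
time: 3.93
position: [0.5702, 0.0772, 0.1629]
tool_rot: [0.294, 0.643, -0.294, 0.643]
ft_force: [-1.0, -0.3, -0.1]
grip_width: 0.087
```

Emit:
{"op": "move_arm", "data": {
  "commands": [
    [-1, 0, 0, 0, -7],
    [-1, 0, 0, 0, -14],
    [-1, 0, 0, 0, -21],
    [-1, 0, 0, 0, -28],
    [-1, 0, 0, 0, -35],
    [-1, 0, 0, 0, -42],
    [-1, 0, 0, 0, -49],
    [-1, 0, 0, 0, -56]
  ]
}}

```text
time: 4.6
position: [0.5702, 0.0771, 0.1629]
tool_rot: [-0.043, 0.706, 0.042, 0.706]
ft_force: [-0.6, -0.2, -0.2]
grip_width: 0.0867
```

Emit:
{"op": "move_arm", "data": {
  "commands": [
    [-1, 0, 0, 0, -6],
    [-1, 0, 0, 0, -12],
    [-1, 0, 0, 0, -12],
    [-1, 0, 0, 0, -12]
  ]
}}

```text
time: 4.93
position: [0.5703, 0.0778, 0.1628]
tool_rot: [-0.113, 0.698, 0.113, 0.698]
ft_force: [0.9, -0.1, -0.8]
grip_width: 0.0872
```

```bash
python3 - <<'E'
from h import *
o=st();p=robot.camera("wrist");cv2.imwrite("pics/w2.png",p["image"][:,:,::-1])
plan([.570,.079,.060],1.892)
for n,X in dict(fork=[.484,.0505,.073],eye=[.5575,-.057,.06]).items(): print(n,proj(p,X,o))
E
```

```text
{'time': 4.9333, 'q': [-0.0584, 0.5724, 1.6373, -0.0002, 0.932, -1.9505], 'position': [0.5703, 0.0778, 0.1628], 'tool_rot': [-0.1132, 0.6981, 0.1131, 0.6979], 'ft_force': [0.8809, -0.1155, -0.7941], 'moment': [0.0591, -0.1121, -0.0326], 'grip_width': 0.0872}
shift [102.8   0.9  -0. ] turn 0.0 cur y-yaw 1.893
fork [323.54991874 108.8784638 ]
eye [141.65689961 165.80730109]
```

View pics/w2.png

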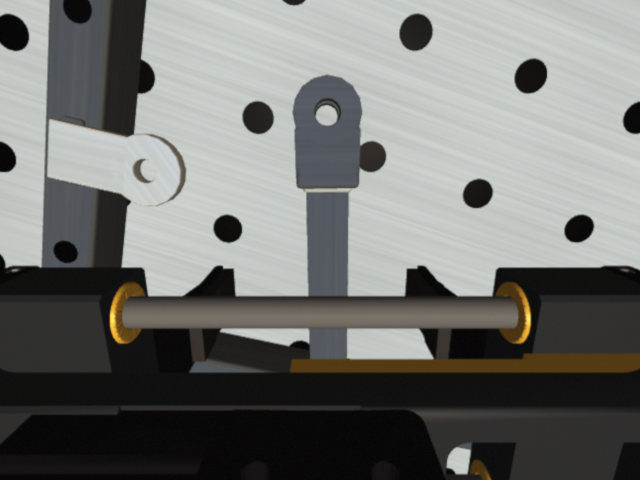

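```bash
python3 - <<'E'
from h import *
o=robot.get_obs();p=robot.camera("wrist")
im=p["image"][:,:,::-1]
a=cv2.resize(im[80:140,290:365],None,fx=8,fy=8,interpolation=2);b=cv2.resize(im[140:200,110:185],None,fx=8,fy=8,interpolation=2)
cv2.imwrite("pics/w2z.png",cv2.resize(np.vstack([a,b]),(375,600)) if 0 else np.vstack([a,b])[::1,::1][:960:2,::2])
for n,uv,z in [("fork",(327,111.5),.073),("eye",(145.5,170),.06),("barL",(307,230),.059),("barR",(347.5,230),.059)]: print(n,back(p,uv,z,o))
E
```

```text
fork [0.4848101  0.05331553 0.073     ]
eye [ 0.55955989 -0.0536049   0.06      ]
barL [0.56517326 0.06555313 0.059     ]
barR [0.55586376 0.09347471 0.059     ]
```

View pics/w2z.png

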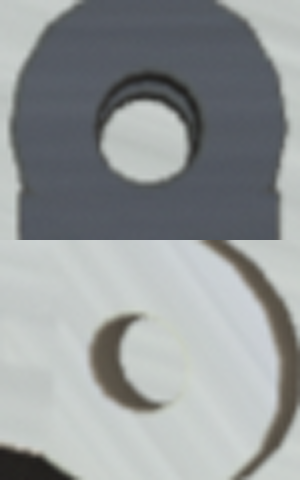

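Emit:
{"op": "move_arm", "data": {
  "commands": [
    [-1, 30, 3, 0, 0],
    [-1, 60, 3, 0, 0],
    [-1, 85, 3, 0, 0],
    [-1, 103, 3, 0, 0],
    [-1, 103, 3, 0, 0]
  ]
}}

```text
time: 5.45
position: [0.5668, 0.0821, 0.0562]
tool_rot: [-0.114, 0.7, 0.115, 0.695]
ft_force: [-0.2, 0.5, 0.3]
grip_width: 0.0873
```

Emit:
{"op": "move_arm", "data": {
  "commands": [
    [1, 0, 0, 0, 0],
    [1, 0, 0, 0, 0],
    [1, 0, 0, 0, 0],
    [1, 0, 0, 0, 0],
    [1, 0, 0, 0, 0],
    [1, 0, 0, 0, 0]
  ],
  "newtons": 15
}}

```text
time: 5.95
position: [0.57, 0.0824, 0.0606]
tool_rot: [-0.115, 0.697, 0.115, 0.698]
ft_force: [0.4, -0.5, 0.6]
grip_width: 0.055
```

```bash
python3 - <<'E'
from h import *
o=st();p=robot.camera("wrist");cv2.imwrite("pics/w3.png",p["image"][:,:,::-1])
plan([.570,.079,.060],1.892)
E
```

```text
{'time': 5.95, 'q': [-0.0504, 0.7326, 1.692, 0.0, 0.7153, -1.948], 'position': [0.57, 0.0824, 0.0606], 'tool_rot': [-0.1151, 0.6971, 0.1149, 0.6983], 'ft_force': [0.3932, -0.5054, 0.6306], 'moment': [0.1341, -0.1064, 0.0628], 'grip_width': 0.055}
shift [ 0.4 -3.3 -1. ] turn 0.3 cur y-yaw 1.898
```

View pics/w3.png

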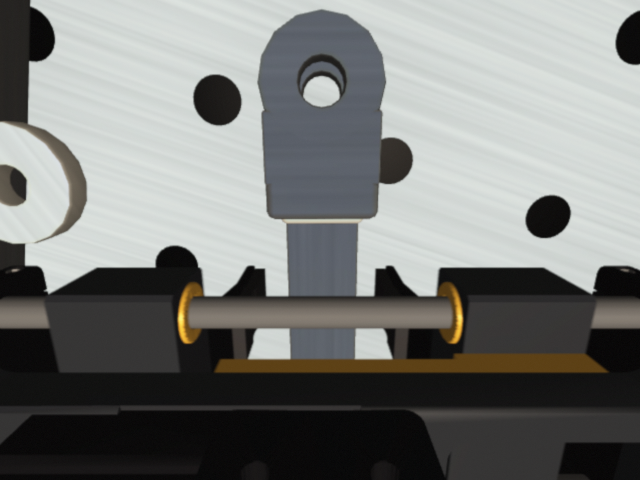

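Emit:
{"op": "move_arm", "data": {
  "commands": [
    [1, 0, 0, 0, 0],
    [1, 0, 0, 0, 0],
    [1, 0, 0, 0, 0],
    [1, 0, 0, 0, 0],
    [1, 0, 0, 0, 0],
    [1, 0, 0, 0, 0]
  ]
}}

```text
time: 6.5
position: [0.5694, 0.0826, 0.0597]
tool_rot: [-0.115, 0.698, 0.115, 0.698]
ft_force: [-0.8, 1.0, 1.5]
grip_width: 0.0297
```

```bash
python3 - <<'E'
from h import *
o=st();p=robot.camera("wrist");im=p["image"][:,:,::-1]
cv2.imwrite("pics/w4.png",im)
# fork bore circle
g=cv2.cvtColor(p["image"],cv2.COLOR_RGB2GRAY)
for uv in [(322,80)]: print(back(p,uv,.073,o))
E
```

```text
{'time': 6.5, 'q': [-0.0502, 0.7341, 1.6924, 0.0003, 0.7153, -1.9482], 'position': [0.5694, 0.0826, 0.0597], 'tool_rot': [-0.115, 0.6978, 0.1152, 0.6976], 'ft_force': [-0.8227, 1.0237, 1.5277], 'moment': [0.3516, -0.0489, 0.0907], 'grip_width': 0.0297}
[0.48426685 0.05342853 0.073     ]
```

View pics/w4.png

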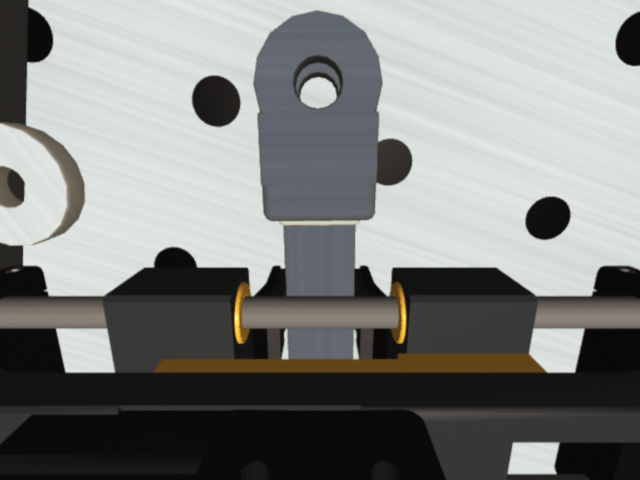

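Emit:
{"op": "move_arm", "data": {
  "commands": [
    [1, 0, -5.2, 0.1, -2],
    [1, 0, -10.5, 0.4, -4],
    [1, 0, -15.7, 0.8, -6],
    [1, 0, -20.9, 1.5, -8],
    [1, 0, -26, 2.3, -10],
    [1, 0, -31.2, 3.3, -12],
    [1, 0, -36.3, 4.5, -14],
    [1, 0, -41.3, 5.8, -16]
  ]
}}

```text
time: 7.22
position: [0.5883, 0.0457, 0.0597]
tool_rot: [-0.211, 0.675, 0.212, 0.675]
ft_force: [-0.5, 3.5, 1.5]
grip_width: 0.0299
```

```bash
python3 - <<'E'
from h import *
o=st();p=robot.camera("wrist");im=p["image"][:,:,::-1]
cv2.imwrite("pics/w5.png",im)
print(R.from_quat(o["tool_rot"]).as_matrix().round(3))
E
```

```text
{'time': 7.2167, 'q': [-0.1124, 0.7459, 1.654, 0.0019, 0.742, -2.2912], 'position': [0.5883, 0.0457, 0.0597], 'tool_rot': [-0.2108, 0.6747, 0.2117, 0.6749], 'ft_force': [-0.4984, 3.5028, 1.4907], 'moment': [0.7435, -0.1893, -0.0247], 'grip_width': 0.0299}
[[-0.    -0.57   0.822]
 [ 0.001  0.822  0.57 ]
 [-1.     0.001  0.001]]
```

View pics/w5.png

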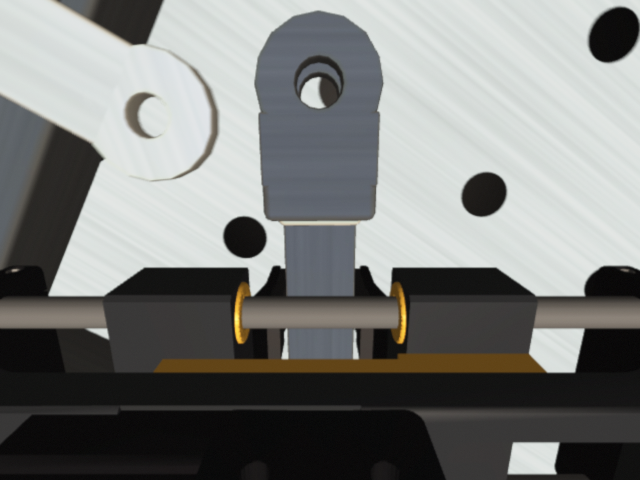

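```bash
python3 - <<'E'
from h import *
o=robot.get_obs();p=robot.camera("wrist");im=p["image"][:,:,::-1]
cv2.imwrite("pics/w5z.png",cv2.resize(im[40:160,90:230],(700,600),interpolation=2))
Rt=R.from_quat(o["tool_rot"]).as_matrix();piv=np.array(o["position"])+Rt@[0,0,.15]
for f,e in [((318.5,82),(147,115))]:
    F=back(p,f,.073,o);E=back(p,e,.06,o); ch=np.linalg.norm((F-E)[:2]); print(F,E,piv,"chord",ch,np.degrees(2*np.arcsin(ch/.48)))
    a=lambda v:np.degrees(np.arctan2(v[1],v[0])); print(a(F-piv),a(E-piv),np.linalg.norm((E-piv)[:2]),np.linalg.norm((F-piv)[:2]))
E
```

```text
[ 0.5164156  -0.00796811  0.073     ] [ 0.56147339 -0.05604386  0.06      ] [0.71212139 0.13033911 0.05985339] chord 0.06588991606422011 15.77988327634242
-144.7507719761999 -128.94761467026743 0.23965273178273983 0.23964482433417839
```

View pics/w5z.png

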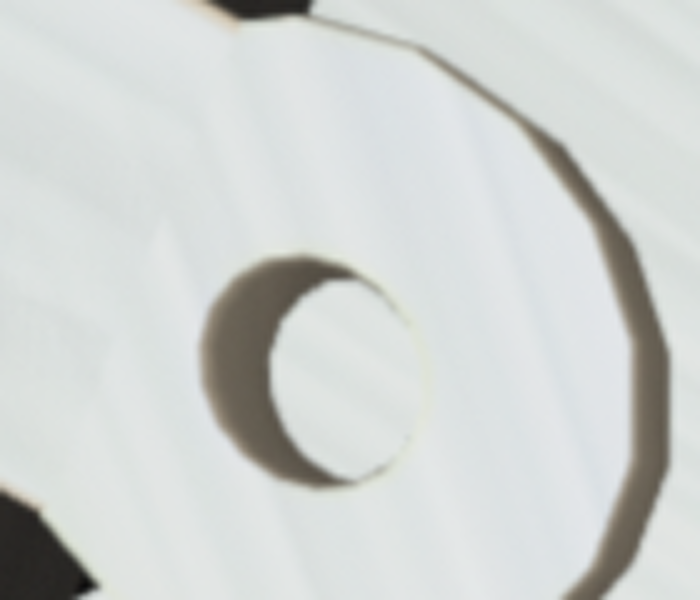

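```bash
cat > ang.py <<'E'
from h import *
def ang(p,o,f,e):
    F=back(p,f,.073,o);E=back(p,e,.06,o); ch=np.linalg.norm((F-E)[:2]); print(F,E,"chord",ch,np.degrees(2*np.arcsin(ch/.48)))
E
python3 - <<'E'
from ang import *
o=robot.get_obs();p=robot.camera("wrist");ang(p,o,(318.5,81.5),(153,114.2))
E
```

```text
[ 0.51615912 -0.00786663  0.073     ] [ 0.55970836 -0.05423716  0.06      ] chord 0.06361417536153102 15.23157770744675
```

Emit:
{"op": "move_arm", "data": {
  "commands": [
    [1, 0, -5.2, 0.1, -2],
    [1, 0, -10.5, 0.4, -4],
    [1, 0, -13.1, 0.6, -5],
    [1, 0, -13.1, 0.6, -5]
  ]
}}

```text
time: 7.7
position: [0.5967, 0.0348, 0.0597]
tool_rot: [-0.24, 0.665, 0.24, 0.665]
ft_force: [1.8, 2.1, -1.0]
grip_width: 0.0294
```

```bash
python3 - <<'E'
from ang import *
o=st();p=robot.camera("wrist");im=p["image"][:,:,::-1]
cv2.imwrite("pics/w6.png",cv2.resize(im[20:170,170:370],(800,600),interpolation=2))
E
```

```text
{'time': 7.7, 'q': [-0.1287, 0.752, 1.6345, 0.0004, 0.7541, -2.3927], 'position': [0.5967, 0.0348, 0.0597], 'tool_rot': [-0.2402, 0.6647, 0.2401, 0.6654], 'ft_force': [1.8366, 2.0986, -1.0267], 'moment': [0.5164, -0.2581, 0.173], 'grip_width': 0.0294}
```

View pics/w6.png

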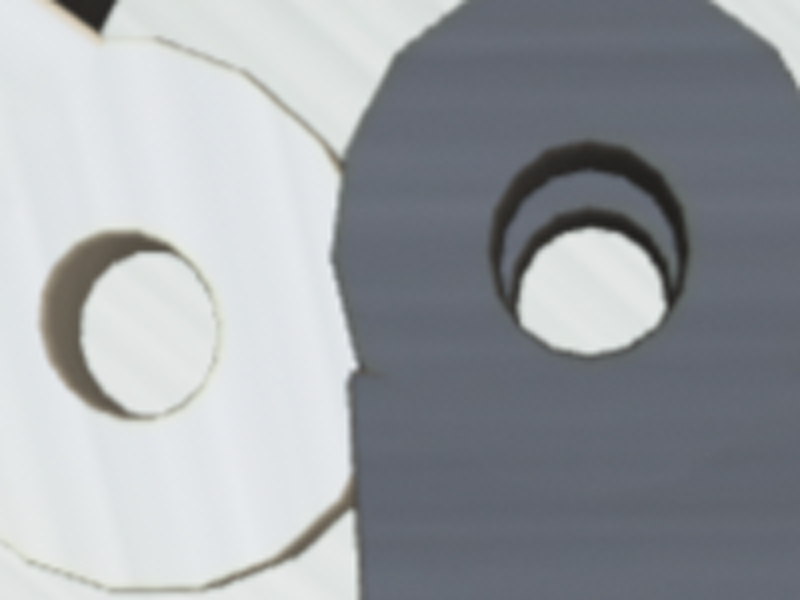

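```bash
python3 - <<'E'
from ang import *
o=robot.get_obs();p=robot.camera("wrist");ang(p,o,(317.4,82.3),(202.4,101.1))
E
```

```text
[ 0.52898812 -0.02396664  0.073     ] [ 0.56010597 -0.0544914   0.06      ] chord 0.04358992488383174 10.42068465708625
```

Emit:
{"op": "move_arm", "data": {
  "commands": [
    [1, 0, -5.2, 0.1, -2],
    [1, 0, -10.5, 0.4, -4],
    [1, 0, -15.7, 0.8, -6],
    [1, 0, -20.9, 1.5, -8],
    [1, 0, -26.8, 2.4, -10.3],
    [1, 0, -26.8, 2.4, -10.3],
    [1, 0, -26.8, 2.4, -10.3],
    [1, 0, -26.8, 2.4, -10.3]
  ]
}}

```text
time: 8.47
position: [0.6159, 0.0159, 0.0598]
tool_rot: [-0.299, 0.64, 0.298, 0.642]
ft_force: [4.5, 3.0, -2.9]
grip_width: 0.0298
```

```bash
python3 - <<'E'
from ang import *
o=st();p=robot.camera("wrist");im=p["image"][:,:,::-1]
cv2.imwrite("pics/w7f.png",im)
cv2.imwrite("pics/w7.png",cv2.resize(im[20:170,220:420],(800,600),interpolation=2))
E
```

```text
{'time': 8.4667, 'q': [-0.1554, 0.7674, 1.5862, 0.0002, 0.7858, -2.5989], 'position': [0.6159, 0.0159, 0.0598], 'tool_rot': [-0.2992, 0.6402, 0.2984, 0.6415], 'ft_force': [4.4754, 2.9823, -2.8897], 'moment': [0.7394, -0.7129, 0.2018], 'grip_width': 0.0298}
```

View pics/w7.png

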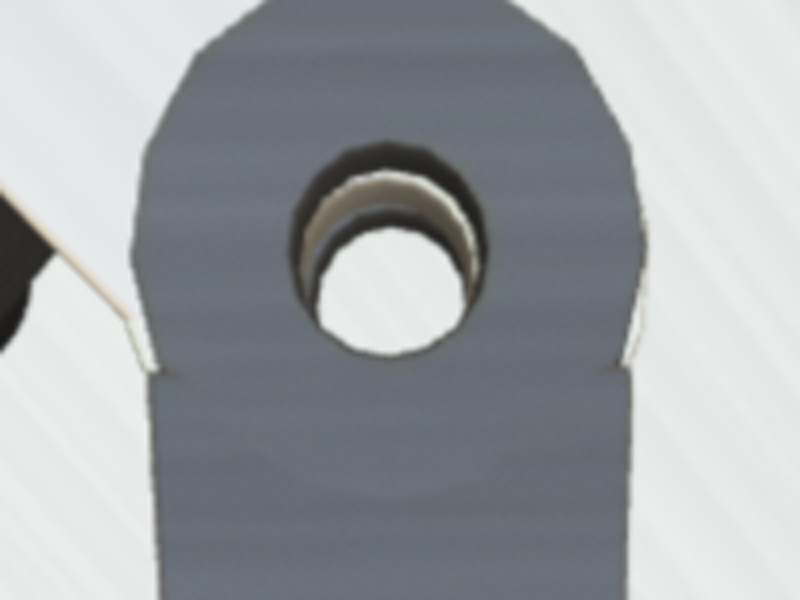

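View pics/w7f.png

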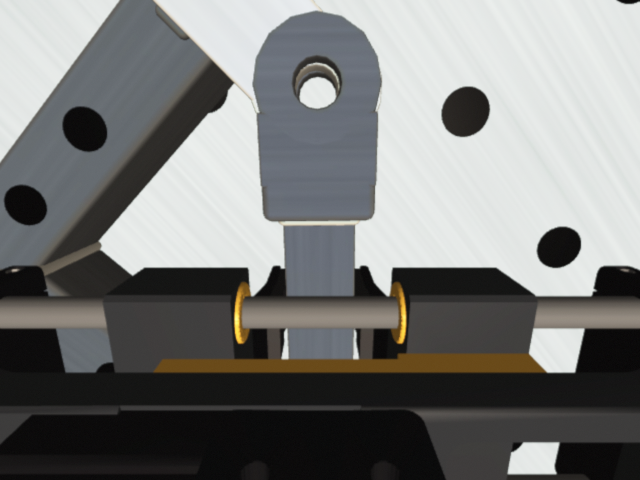

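Emit:
{"op": "move_arm", "data": {
  "commands": [
    [0, 0, 0, 0, 0],
    [0, 0, 0, 0, 0],
    [0, 0, 0, 0, 0],
    [0, 0, 0, 0, 0],
    [-1, -15, 0, 0, 0],
    [-1, -50, 0, 0, 0],
    [-1, -80, 0, 0, 0],
    [-1, -100, 0, 0, 0]
  ]
}}

```text
time: 9.18
position: [0.6157, 0.0152, 0.1622]
tool_rot: [-0.299, 0.64, 0.298, 0.641]
ft_force: [0.5, 1.1, 0.7]
grip_width: 0.0626
```

Emit:
{"op": "move_arm", "data": {
  "commands": [
    [-1, 0, 0, 0, 0],
    [-1, 0, 0, 0, 0]
  ]
}}

```text
time: 9.35
position: [0.6155, 0.0153, 0.161]
tool_rot: [-0.299, 0.64, 0.298, 0.641]
ft_force: [-0.6, -0.1, -0.1]
grip_width: 0.0756
```

```bash
python3 - <<'E'
from ang import *
o=st();p=robot.camera("wrist");im=p["image"][:,:,::-1]
cv2.imwrite("pics/w8.png",im)
cv2.imwrite("pics/w8z.png",cv2.resize(im[75:150,270:370],(800,600),interpolation=2))
plan([.60,-.26,.30],1.445)
E
```

```text
{'time': 9.35, 'q': [-0.1562, 0.6195, 1.5363, -0.0004, 0.9834, -2.5996], 'position': [0.6155, 0.0153, 0.161], 'tool_rot': [-0.2994, 0.6402, 0.2983, 0.6415], 'ft_force': [-0.6111, -0.1056, -0.1097], 'moment': [0.0944, -0.0568, 0.0464], 'grip_width': 0.0756}
shift [-140.4 -165.9 -220.5] turn 57.2 cur y-yaw 2.444
```

View pics/w8.png

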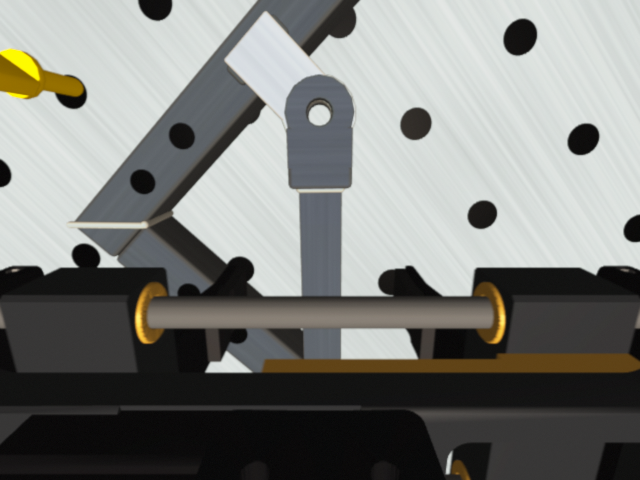

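View pics/w8z.png

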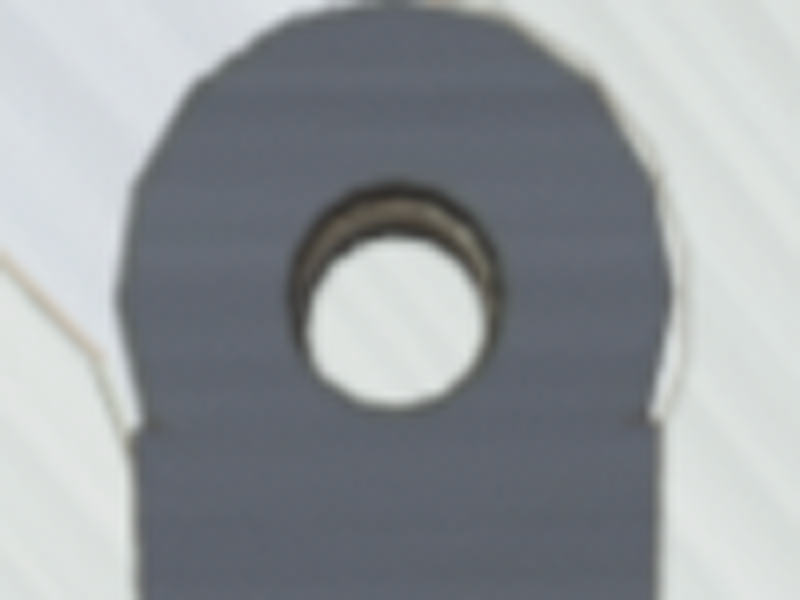

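Emit:
{"op": "move_arm", "data": {
  "commands": [
    [-1, -30, -20, -25, 4],
    [-1, -55, -42, -52, 10],
    [-1, -75, -66, -83, 17],
    [-1, -90, -92, -115, 24],
    [-1, -90, -118, -148, 31],
    [-1, -90, -143, -181, 38],
    [-1, -90, -168, -214, 45],
    [-1, -90, -190, -245, 52]
  ]
}}

```text
time: 10.07
position: [0.6023, -0.2921, 0.2474]
tool_rot: [0.015, 0.708, -0.014, 0.706]
ft_force: [0.5, -0.2, 0.2]
grip_width: 0.0872
```

Emit:
{"op": "move_arm", "data": {
  "commands": [
    [-1, 0, 0, 0, 5],
    [-1, 0, 0, 0, 5],
    [-1, 0, 0, 0, 5]
  ]
}}

```text
time: 10.32
position: [0.6024, -0.2902, 0.2473]
tool_rot: [0.044, 0.707, -0.042, 0.704]
ft_force: [-0.9, 0.2, 0.2]
grip_width: 0.0868
```

```bash
python3 - <<'E'
from ang import *
o=st();p=robot.camera("wrist");im=p["image"][:,:,::-1]
cv2.imwrite("pics/w9.png",im)
plan([.602,-.298,.25],1.445)
print(proj(p,[.602,-.298,.09],o),proj(p,[.602,-.298,.06],o))
E
```

```text
{'time': 10.3167, 'q': [-0.6159, 0.5902, 1.3109, 0.0006, 1.2455, -2.0663], 'position': [0.6024, -0.2902, 0.2473], 'tool_rot': [0.0437, 0.7072, -0.0415, 0.7044], 'ft_force': [-0.8817, 0.175, 0.2223], 'moment': [0.1051, -0.1722, 0.0198], 'grip_width': 0.0868}
shift [-2.2 -8.7  0.2] turn 0.4 cur y-yaw 1.452
[311.19520092 226.00702643] [311.85961804 218.99933871]
```

View pics/w9.png

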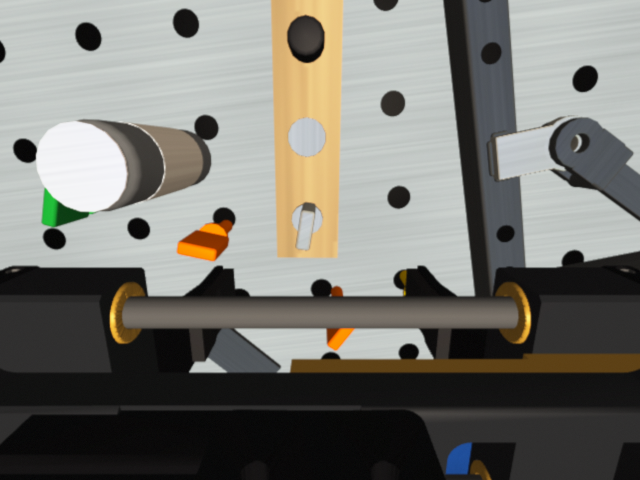

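```bash
python3 - <<'E'
from ang import *
p=robot.camera("wrist");im=p["image"][:,:,::-1]
cv2.imwrite("pics/w9z.png",cv2.resize(im[195:255,270:350],(800,600),interpolation=2))
E
```

```text
(no output)
```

View pics/w9z.png

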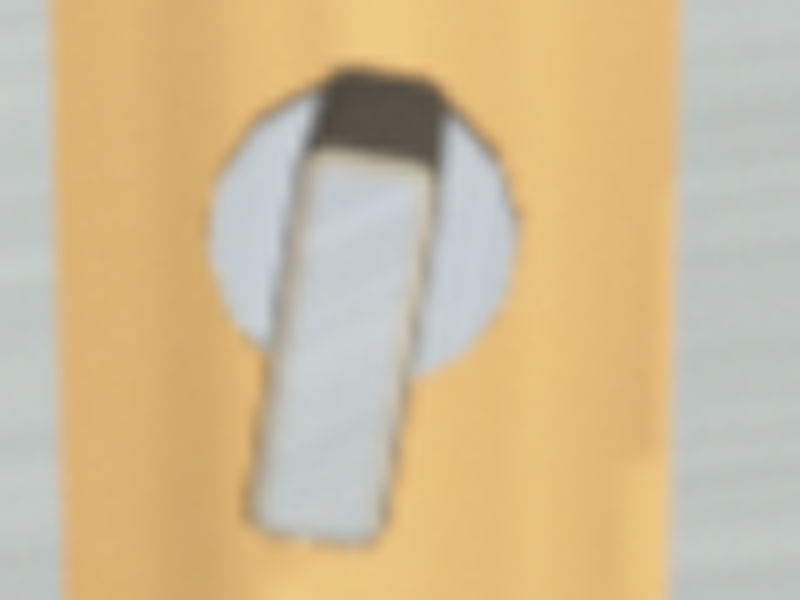

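```bash
python3 - <<'E'
from ang import *
o=robot.get_obs();p=robot.camera("wrist")
c=[back(p,(270+u/10-.45,195+v/10-.45),.113,o) for u,v in [(310,150),(435,165),(382,545),(252,525)]]
c=np.array(c); m=c.mean(0); d=(c[2]+c[3]-c[0]-c[1])[:2]; print(m,"len",np.linalg.norm(d)/2,"w",np.linalg.norm(c[1]-c[0]),"yaw",np.arctan2(d[1],d[0]))
print("collar",back(p,(270+36.3-.45,195+22.5-.45),.066,o))
y=np.arctan2(d[1],d[0]); plan([m[0],m[1],.16],y+np.pi/2); plan([m[0],m[1],.100],y+np.pi/2)
E
```

```text
[ 0.60010486 -0.30196246  0.113     ] len 0.032275731369912034 w 0.01017941489228494 yaw -0.27205246267374034
collar [ 0.59941285 -0.30210842  0.066     ]
shift [ 88.8 -13.6  -1.6] turn 8.8 cur y-yaw 1.452
shift [148.8 -13.7  -1.5] turn 8.8 cur y-yaw 1.452
```

```bash
python3 - <<'E'
from ang import *
o=robot.get_obs();p=robot.camera("wrist")
print(back(p,(84,166),.17,o)); s=robot.camera("scene"); print(back(s,(132,246),.17))
for k in ["knob_bolt","stop_bolt","spray"]: print(k,[r["bbox"] for r in robot.regions_of(p,k)[:1]])
E
```

```text
[ 0.53062555 -0.42801006  0.17      ]
[ 0.52794186 -0.42610887  0.17      ]
knob_bolt [[283.1, 10.4, 322.7, 62.7]]
stop_bolt [[285.9, 115.8, 323.9, 157.3]]
spray []
```

Emit:
{"op": "move_arm", "data": {
  "commands": [
    [-1, 25, -7, -1, 5],
    [-1, 50, -13, -1.5, 8.8],
    [-1, 75, -13.5, -1.5, 8.8],
    [-1, 95, -13.5, -1.5, 8.8],
    [-1, 95, -13.5, -1.5, 8.8]
  ]
}}

```text
time: 11.13
position: [0.5979, -0.3018, 0.1501]
tool_rot: [0.098, 0.703, -0.095, 0.698]
ft_force: [-0.4, 0.7, -1.0]
grip_width: 0.0868
```

```bash
python3 - <<'E'
from ang import *
o=st();p=robot.camera("wrist");im=p["image"][:,:,::-1]
cv2.imwrite("pics/w10.png",im); plan([.600,-.302,.100],1.299)
s=robot.camera("scene"); cv2.imwrite("pics/s10.png",cv2.resize(s["image"][160:340,60:300,::-1],(800,600),interpolation=2))
E
```

```text
{'time': 11.1333, 'q': [-0.6339, 0.7011, 1.3875, -0.0, 1.0624, -1.9298], 'position': [0.5979, -0.3018, 0.1501], 'tool_rot': [0.0985, 0.7034, -0.0953, 0.6975], 'ft_force': [-0.4446, 0.7206, -1.0176], 'moment': [0.1237, -0.098, -0.0365], 'grip_width': 0.0868}
shift [52.4  0.7  0.9] turn -0.2 cur y-yaw 1.296
```

View pics/w10.png

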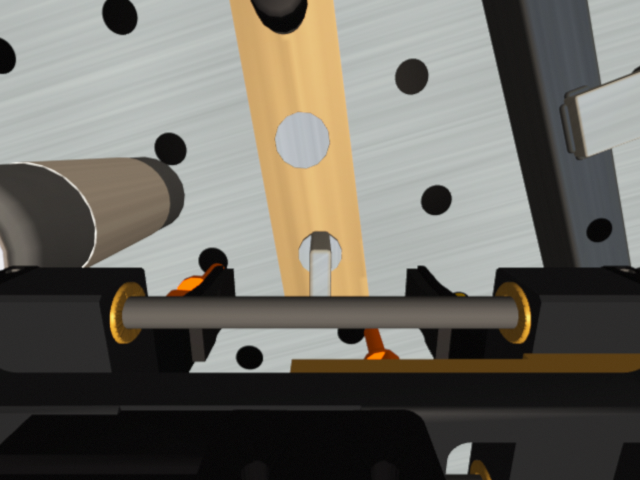

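View pics/s10.png

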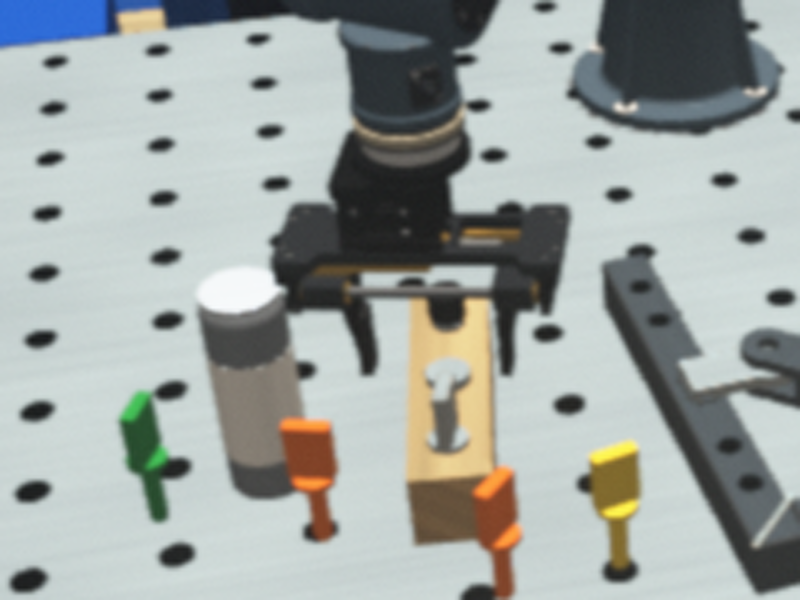

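Emit:
{"op": "move_arm", "data": {
  "commands": [
    [0, 10, 1, 1, 0],
    [0, 22, 1, 1, 0],
    [0, 34, 1, 1, 0],
    [0, 44, 1, 1, 0],
    [0, 50, 1, 1, 0],
    [0, 50, 1, 1, 0]
  ]
}}

```text
time: 11.73
position: [0.6006, -0.3024, 0.1024]
tool_rot: [0.098, 0.702, -0.096, 0.699]
ft_force: [0.3, 0.1, 0.2]
grip_width: 0.055
```

```bash
python3 - <<'E'
from ang import *
o=st();plan([.600,-.302,.100],1.299)
s=robot.camera("scene"); cv2.imwrite("pics/s11.png",cv2.resize(s["image"][200:320,80:240,::-1],(800,600),interpolation=2))
E
```

```text
{'time': 11.7333, 'q': [-0.6322, 0.7633, 1.4107, -0.0, 0.9716, -1.9277], 'position': [0.6006, -0.3024, 0.1024], 'tool_rot': [0.0977, 0.7017, -0.0964, 0.6992], 'ft_force': [0.2734, 0.0687, 0.1644], 'moment': [0.0524, -0.1551, 0.0004], 'grip_width': 0.055}
shift [ 2.4  0.2 -0.7] turn -0.2 cur y-yaw 1.295
```

View pics/s11.png

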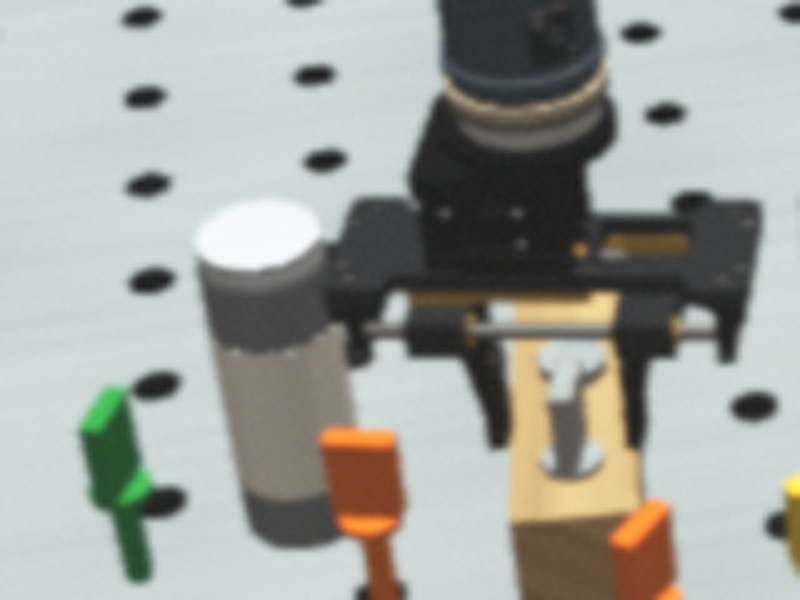

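Emit:
{"op": "move_arm", "data": {
  "commands": [
    [1, 1, 0, 0, 0],
    [1, 1, 0, 0, 0],
    [1, 1, 0, 0, 0],
    [1, 1, 0, 0, 0],
    [1, 1, 0, 0, 0],
    [1, 1, 0, 0, 0],
    [1, 1, 0, 0, 0],
    [1, 1, 0, 0, 0]
  ],
  "newtons": 30
}}

```text
time: 12.45
position: [0.6019, -0.3031, 0.104]
tool_rot: [0.097, 0.7, -0.097, 0.701]
ft_force: [0.0, 0.7, 1.0]
grip_width: 0.0116
```

```bash
python3 - <<'E'
from ang import *
o=st();p=robot.camera("wrist");cv2.imwrite("pics/w12.png",p["image"][:,:,::-1])
E
```

```text
{'time': 12.45, 'q': [-0.632, 0.7615, 1.4093, 0.0002, 0.9705, -1.9276], 'position': [0.6019, -0.3031, 0.104], 'tool_rot': [0.097, 0.7003, -0.097, 0.7005], 'ft_force': [0.0172, 0.6735, 0.9568], 'moment': [0.1631, -0.1034, 0.0272], 'grip_width': 0.0116}
```

View pics/w12.png

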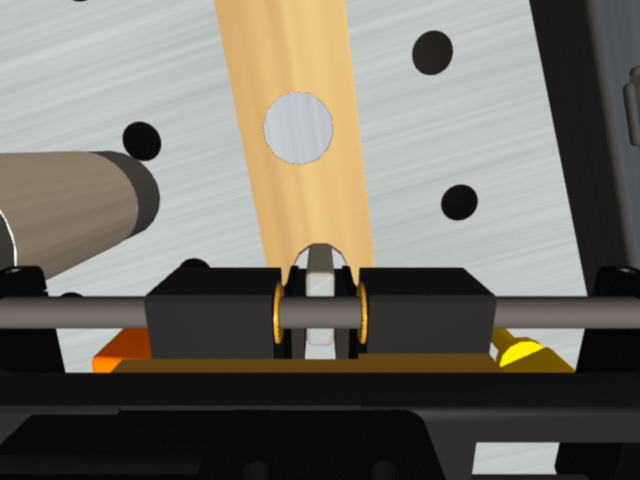

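Emit:
{"op": "move_arm", "data": {
  "commands": [
    [1, -10, 0, 0, 0],
    [1, -30, 0, 0, 0],
    [1, -55, 0, 0, 0],
    [1, -80, 0, 0, 0],
    [1, -105, 0, 0, 0],
    [1, -120, 0, 0, 0],
    [1, -120, 0, 0, 0],
    [1, -120, 0, 0, 0]
  ]
}}

```text
time: 13.17
position: [0.6018, -0.3033, 0.2246]
tool_rot: [0.097, 0.7, -0.097, 0.701]
ft_force: [-0.1, -0.1, -2.7]
grip_width: 0.0117
```

```bash
python3 - <<'E'
from ang import *
o=st();p=robot.camera("wrist");cv2.imwrite("pics/w13.png",p["image"][:,:,::-1])
Rt=R.from_quat(o["tool_rot"]).as_matrix();t=np.array(o["position"])
for x in [.044,.096]: print(x,proj(p,t+Rt@[x,0,0],o))
cv2.imwrite("pics/w13z.png",cv2.resize(p["image"][200:300,250:390,::-1],(800,571),interpolation=2))
plan([.5583,-.0542,.20],1.299)
E
```

```text
{'time': 13.1667, 'q': [-0.6322, 0.6179, 1.3241, -0.0001, 1.198, -1.9277], 'position': [0.6018, -0.3033, 0.2246], 'tool_rot': [0.0967, 0.6999, -0.0973, 0.7009], 'ft_force': [-0.1065, -0.1355, -2.7337], 'moment': [0.0881, -0.177, 0.0199], 'grip_width': 0.0117}
0.044 [320.63866574 270.11541674]
0.096 [320.47481709 244.14830737]
shift [  23.3  227.5 -108.7] turn -0.2 cur y-yaw 1.295
```

View pics/w13.png

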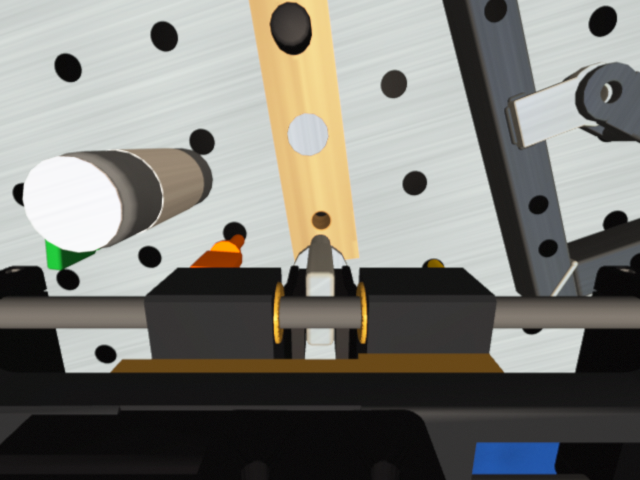

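View pics/w13z.png

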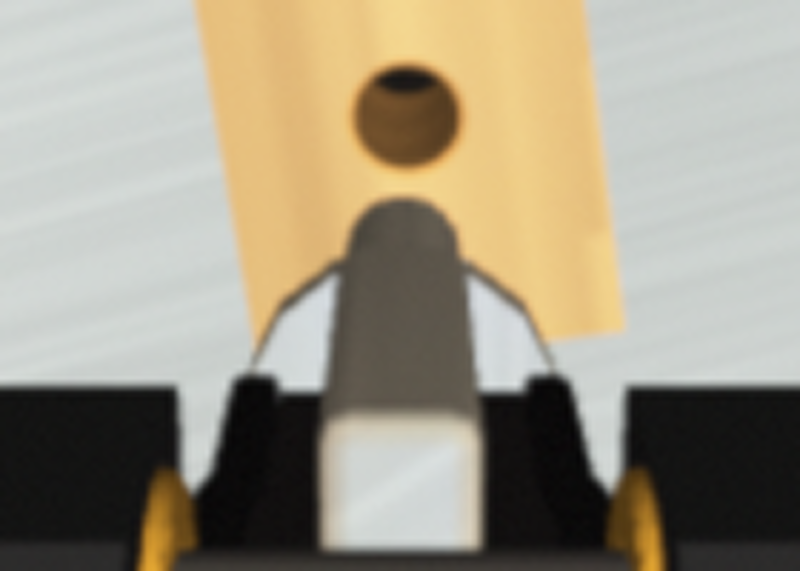

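```bash
python3 - <<'E'
from ang import *
o=robot.get_obs();p=robot.camera("wrist");h=back(p,(320.9,220.),.06,o);print(h)
Rt=R.from_quat(o["tool_rot"]).as_matrix();print(Rt.T@(h-np.array(o["position"])))
f=(605,92);print("fork in this pic",back(p,f,.073,o))
E
```

```text
[ 0.59819841 -0.301328    0.06      ]
[ 0.1630591   0.00050086 -0.00291016]
fork in this pic [ 0.55736531 -0.05862178  0.073     ]
```

Emit:
{"op": "move_arm", "data": {
  "commands": [
    [1, 0, 15, -7, 0],
    [1, 0, 45, -20, 0],
    [1, 0, 80, -36, 0],
    [1, 0, 115, -52, 0],
    [1, 0, 150, -69, 0],
    [1, 0, 185, -85, 0],
    [1, 0, 215, -98, 0],
    [1, 0, 227, -104, 0]
  ]
}}

```text
time: 13.93
position: [0.5605, -0.0517, 0.2217]
tool_rot: [0.097, 0.703, -0.095, 0.698]
ft_force: [-0.2, -1.1, -1.8]
grip_width: 0.0117
```

Emit:
{"op": "move_arm", "data": {
  "commands": [
    [1, 10, 0, 0, 0],
    [1, 20, 0, 0, 0],
    [1, 30, 0, 0, 0],
    [1, 34, 0, 0, 0],
    [1, 34, 0, 0, 0],
    [1, 34, 0, 0, 0]
  ]
}}

```text
time: 14.43
position: [0.5633, -0.0576, 0.1888]
tool_rot: [0.098, 0.701, -0.098, 0.7]
ft_force: [-0.1, 1.4, -2.3]
grip_width: 0.0119
```

```bash
python3 - <<'E'
from ang import *
o=st();p=robot.camera("wrist");cv2.imwrite("pics/w14.png",p["image"][:,:,::-1])
cv2.imwrite("pics/w14z.png",cv2.resize(p["image"][200:300,250:390,::-1],(800,571),interpolation=2))
plan([.5625,-.0556,.19],1.295)
E
```

```text
{'time': 14.4333, 'q': [-0.2991, 0.5252, 1.6392, -0.0001, 0.9785, -1.5928], 'position': [0.5633, -0.0576, 0.1888], 'tool_rot': [0.0977, 0.7008, -0.0976, 0.6999], 'ft_force': [-0.1267, 1.3737, -2.2601], 'moment': [0.0582, -0.0987, 0.0002], 'grip_width': 0.0119}
shift [-0.6  1.5 -1.6] turn -0.1 cur y-yaw 1.294
```

View pics/w14.png

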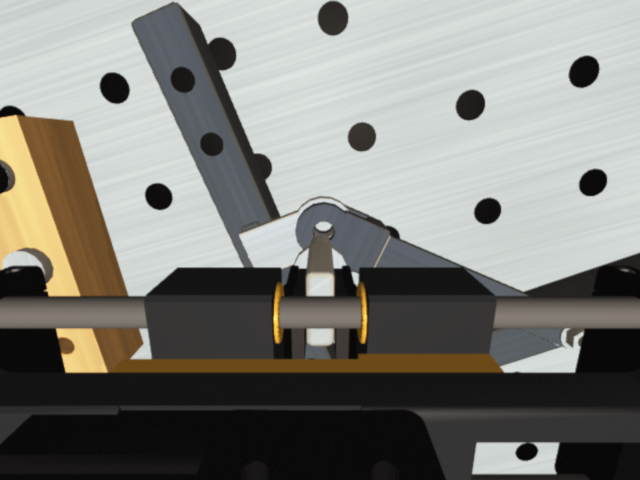

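View pics/w14z.png

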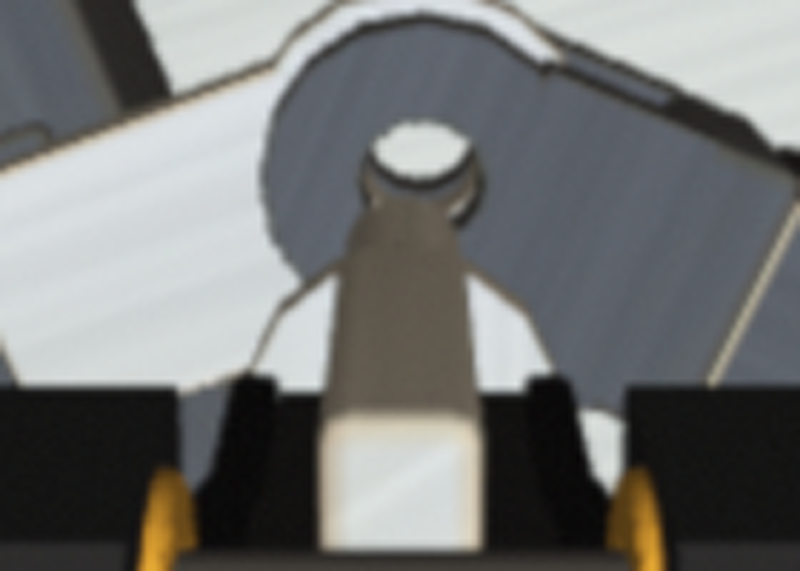

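```bash
python3 - <<'E'
from ang import *
o=robot.get_obs();p=robot.camera("wrist");h=back(p,(323.4,231.1),.073,o);print(h)
Rt=R.from_quat(o["tool_rot"]).as_matrix();print(Rt.T@(h-np.array(o["position"])))
t=np.array(o["position"])
for z in (-.0029,): print(proj(p,t+Rt@[.096,0,z-.0055],o), proj(p,t+Rt@[.096,0,z],o))
E
```

```text
[ 0.55999159 -0.05412822  0.073     ]
[ 0.11638309  0.00227491 -0.00441814]
[320.47610734 232.70558128] [320.47342268 240.22038853]
```

Emit:
{"op": "move_arm", "data": {
  "commands": [
    [1, 0, 2, -1.5, 0],
    [1, 5, 2, -1.5, 0],
    [1, 10, 2, -1.5, 0],
    [1, 15, 2, -1.5, 0],
    [1, 15, 2, -1.5, 0],
    [1, 15, 2, -1.5, 0]
  ]
}}

```text
time: 15.03
position: [0.5621, -0.0539, 0.1741]
tool_rot: [0.097, 0.701, -0.097, 0.7]
ft_force: [-0.3, -0.4, -2.1]
grip_width: 0.0119
```

```bash
python3 - <<'E'
from ang import *
o=st();p=robot.camera("wrist")
cv2.imwrite("pics/w15z.png",cv2.resize(p["image"][200:300,250:390,::-1],(800,571),interpolation=2))
plan([.5625,-.0556,.17],1.295)
s=robot.camera("scene"); cv2.imwrite("pics/s15.png",cv2.resize(s["image"][200:320,230:390,::-1],(800,600),interpolation=2))
E
```

```text
{'time': 15.0333, 'q': [-0.2935, 0.5441, 1.6556, -0.0, 0.9432, -1.5891], 'position': [0.5621, -0.0539, 0.1741], 'tool_rot': [0.097, 0.7009, -0.0969, 0.7], 'ft_force': [-0.2676, -0.4211, -2.0808], 'moment': [0.1126, -0.1917, 0.0367], 'grip_width': 0.0119}
shift [ 4.4 -1.5  0.5] turn 0.0 cur y-yaw 1.296
```

View pics/w15z.png

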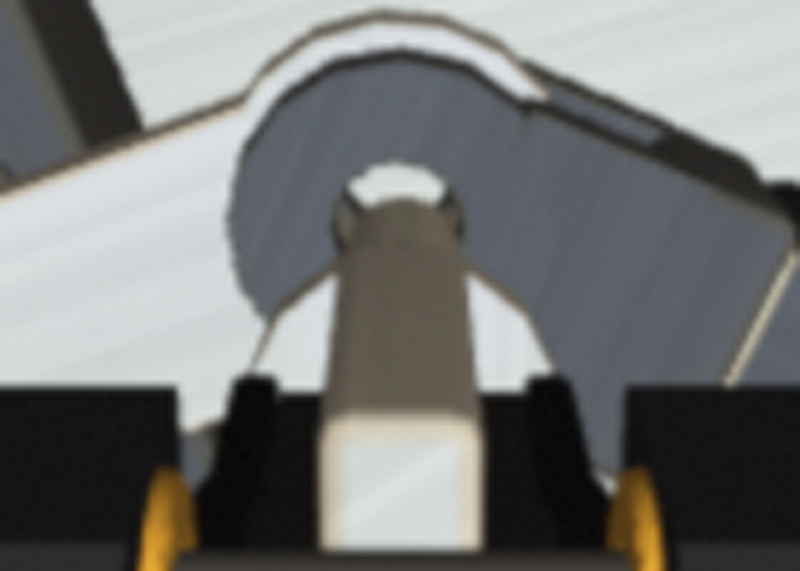

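View pics/s15.png

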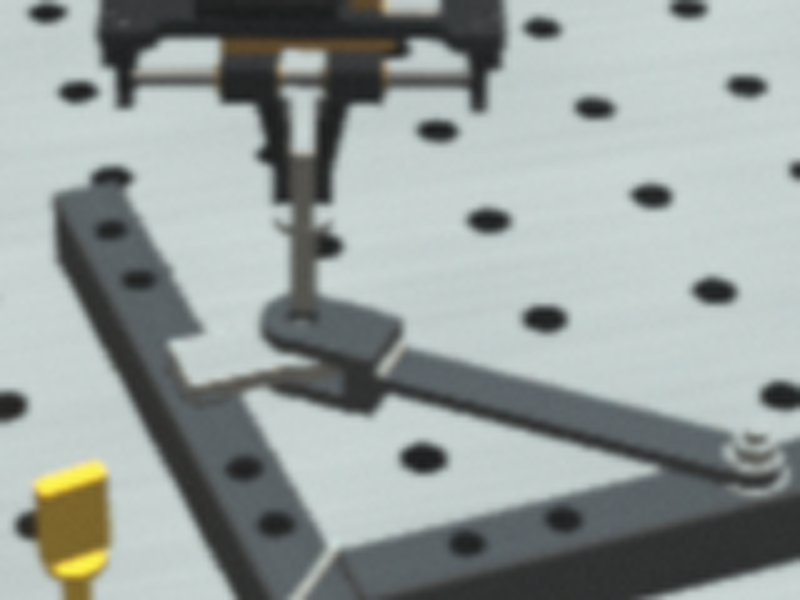

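```bash
python3 - <<'E'
from ang import *
o=robot.get_obs();p=robot.camera("wrist");h=back(p,(319.4,239.1),.073,o);print(h)
Rt=R.from_quat(o["tool_rot"]).as_matrix();print(Rt.T@(h-np.array(o["position"])))
E
```

```text
[ 0.56030379 -0.05427215  0.073     ]
[ 0.10166346 -0.00076988 -0.00215278]
```

Emit:
{"op": "move_arm", "data": {
  "commands": [
    [1, 0, -0.7, 0.7, 0],
    [1, 2, -0.7, 0.7, 0],
    [1, 4, -0.7, 0.7, 0],
    [1, 6, -0.7, 0.7, 0],
    [1, 7, -0.7, 0.7, 0],
    [1, 7, -0.7, 0.7, 0]
  ],
  "newtons": 15
}}

```text
time: 15.68
position: [0.5627, -0.0549, 0.1673]
tool_rot: [0.097, 0.701, -0.097, 0.7]
ft_force: [-0.3, -0.5, -2.5]
grip_width: 0.0119
```

```bash
python3 - <<'E'
from ang import *
o=st();p=robot.camera("wrist")
cv2.imwrite("pics/w16z.png",cv2.resize(p["image"][200:300,250:390,::-1],(800,571),interpolation=2))
E
```

```text
{'time': 15.6833, 'q': [-0.2949, 0.5547, 1.6596, 0.0, 0.9282, -1.5903], 'position': [0.5627, -0.0549, 0.1673], 'tool_rot': [0.0971, 0.7007, -0.097, 0.7001], 'ft_force': [-0.302, -0.4936, -2.458], 'moment': [0.0613, -0.1391, -0.0435], 'grip_width': 0.0119}
```

View pics/w16z.png

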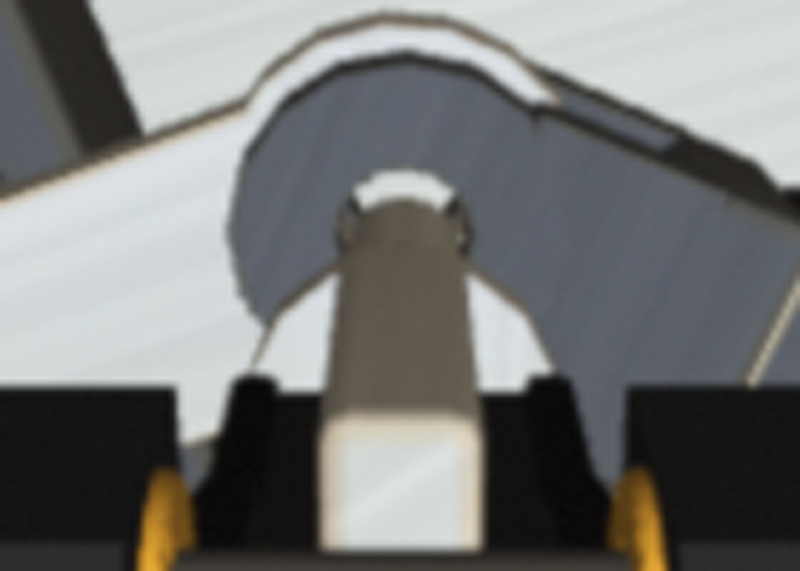

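Emit:
{"op": "move_arm", "data": {
  "commands": [
    [1, 1, 0, 0, 0],
    [1, 2, 0, 0, 0],
    [1, 3, 0, 0, 0],
    [1, 3, 0, 0, 0]
  ]
}}

```text
time: 16.07
position: [0.5627, -0.0549, 0.1645]
tool_rot: [0.097, 0.701, -0.097, 0.7]
ft_force: [-0.5, 0.4, -1.9]
grip_width: 0.0117
```

Emit:
{"op": "move_arm", "data": {
  "commands": [
    [1, 1, 0, 0, 0],
    [1, 2, 0, 0, 0],
    [1, 3, 0, 0, 0],
    [1, 3, 0, 0, 0]
  ]
}}

```text
time: 16.4
position: [0.5628, -0.0549, 0.1614]
tool_rot: [0.097, 0.701, -0.097, 0.7]
ft_force: [-0.6, 0.8, -2.2]
grip_width: 0.012
```

```bash
python3 - <<'E'
from ang import *
o=st();p=robot.camera("wrist")
cv2.imwrite("pics/w17z.png",cv2.resize(p["image"][200:300,250:390,::-1],(800,571),interpolation=2))
E
```

```text
{'time': 16.4, 'q': [-0.2948, 0.5632, 1.6641, 0.0, 0.9148, -1.5903], 'position': [0.5628, -0.0549, 0.1614], 'tool_rot': [0.0971, 0.7006, -0.097, 0.7002], 'ft_force': [-0.6032, 0.8033, -2.1557], 'moment': [0.1462, -0.0648, 0.0242], 'grip_width': 0.012}
```

View pics/w17z.png

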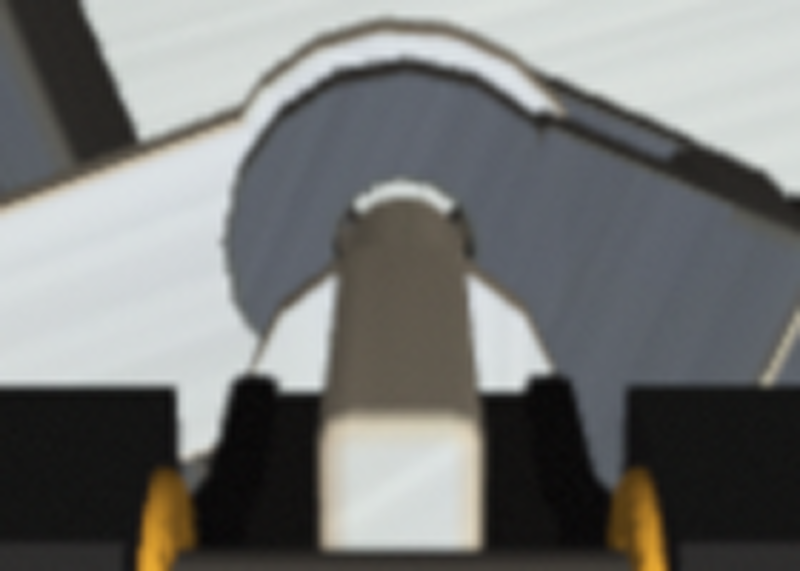

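Emit:
{"op": "move_arm", "data": {
  "commands": [
    [1, 1, 0, 0, 0],
    [1, 2, 0, 0, 0],
    [1, 3, 0, 0, 0],
    [1, 3, 0, 0, 0]
  ]
}}

```text
time: 16.78
position: [0.5628, -0.0549, 0.1584]
tool_rot: [0.097, 0.701, -0.097, 0.7]
ft_force: [0.0, 0.7, -2.6]
grip_width: 0.0118
```

Emit:
{"op": "move_arm", "data": {
  "commands": [
    [1, 1, 0, 0, 0],
    [1, 2, 0, 0, 0],
    [1, 3, 0, 0, 0],
    [1, 3, 0, 0, 0]
  ]
}}

```text
time: 17.12
position: [0.5628, -0.0549, 0.1555]
tool_rot: [0.097, 0.701, -0.097, 0.7]
ft_force: [-1.1, -0.5, -1.3]
grip_width: 0.0118
```

Emit:
{"op": "move_arm", "data": {
  "commands": [
    [1, 1, 0, 0, 0],
    [1, 2, 0, 0, 0],
    [1, 3, 0, 0, 0],
    [1, 3, 0, 0, 0]
  ]
}}

```text
time: 17.45
position: [0.5628, -0.0549, 0.1525]
tool_rot: [0.097, 0.701, -0.097, 0.7]
ft_force: [-1.2, 0.1, -2.6]
grip_width: 0.012
```

```bash
python3 - <<'E'
from ang import *
o=st()
E
```

```text
{'time': 17.45, 'q': [-0.2949, 0.5766, 1.6706, -0.0, 0.8948, -1.5903], 'position': [0.5628, -0.0549, 0.1525], 'tool_rot': [0.0971, 0.7005, -0.097, 0.7003], 'ft_force': [-1.1736, 0.1168, -2.6088], 'moment': [0.1651, 0.1549, -0.0371], 'grip_width': 0.012}
```

Emit:
{"op": "move_arm", "data": {
  "commands": [
    [1, 1, 0, 0, 0],
    [1, 2, 0, 0, 0],
    [1, 3, 0, 0, 0],
    [1, 3, 0, 0, 0]
  ]
}}

```text
time: 17.78
position: [0.5628, -0.0549, 0.1495]
tool_rot: [0.097, 0.701, -0.097, 0.7]
ft_force: [-2.2, 1.1, -2.6]
grip_width: 0.012
```

Emit:
{"op": "move_arm", "data": {
  "commands": [
    [1, 1, 0, 0, 0],
    [1, 2, 0, 0, 0],
    [1, 3, 0, 0, 0],
    [1, 3, 0, 0, 0]
  ]
}}

```text
time: 18.12
position: [0.5628, -0.0549, 0.1464]
tool_rot: [0.097, 0.701, -0.097, 0.7]
ft_force: [-1.5, 1.2, -2.4]
grip_width: 0.0117
```

Emit:
{"op": "move_arm", "data": {
  "commands": [
    [1, 1, 0, 0, 0],
    [1, 2, 0, 0, 0],
    [1, 3, 0, 0, 0],
    [1, 3, 0, 0, 0]
  ]
}}

```text
time: 18.45
position: [0.5629, -0.055, 0.1435]
tool_rot: [0.097, 0.7, -0.097, 0.7]
ft_force: [-1.8, -0.7, -2.0]
grip_width: 0.0119
```

```bash
python3 - <<'E'
from ang import *
o=st()
E
```

```text
{'time': 18.45, 'q': [-0.2949, 0.5903, 1.6768, -0.0, 0.8747, -1.5903], 'position': [0.5629, -0.055, 0.1435], 'tool_rot': [0.097, 0.7005, -0.097, 0.7003], 'ft_force': [-1.7631, -0.7132, -2.0064], 'moment': [0.195, 0.2273, 0.0067], 'grip_width': 0.0119}
```

Emit:
{"op": "move_arm", "data": {
  "commands": [
    [1, 0, 0, -0.5, 0],
    [1, 1, 0, -0.5, 0],
    [1, 2, 0, -0.5, 0],
    [1, 3, 0, -0.5, 0],
    [1, 3, 0, -0.5, 0]
  ]
}}

```text
time: 18.87
position: [0.5628, -0.055, 0.1406]
tool_rot: [0.097, 0.7, -0.097, 0.701]
ft_force: [-0.6, -0.3, -3.0]
grip_width: 0.0123
```

Emit:
{"op": "move_arm", "data": {
  "commands": [
    [1, 1, 0, 0, 0],
    [1, 2, 0, 0, 0],
    [1, 3, 0, 0, 0],
    [1, 3, 0, 0, 0]
  ]
}}

```text
time: 19.2
position: [0.5627, -0.0549, 0.1375]
tool_rot: [0.097, 0.7, -0.097, 0.701]
ft_force: [-0.1, 0.8, -2.2]
grip_width: 0.0121
```

Emit:
{"op": "move_arm", "data": {
  "commands": [
    [1, 1, 0, 0, 0],
    [1, 2, 0, 0, 0],
    [1, 3, 0, 0, 0],
    [1, 3, 0, 0, 0]
  ]
}}

```text
time: 19.53
position: [0.5626, -0.0549, 0.1345]
tool_rot: [0.097, 0.7, -0.097, 0.7]
ft_force: [-1.2, 0.2, -1.5]
grip_width: 0.0117
```

```bash
python3 - <<'E'
from ang import *
o=st()
E
```

```text
{'time': 19.5333, 'q': [-0.2949, 0.6036, 1.6838, 0.0, 0.8541, -1.5903], 'position': [0.5626, -0.0549, 0.1345], 'tool_rot': [0.0971, 0.7004, -0.0971, 0.7005], 'ft_force': [-1.1905, 0.2441, -1.5104], 'moment': [0.084, -0.184, 0.0122], 'grip_width': 0.0117}
```

Emit:
{"op": "move_arm", "data": {
  "commands": [
    [1, 1, 0, 0, 0],
    [1, 2, 0, 0, 0],
    [1, 3, 0, 0, 0],
    [1, 4, 0, 0, 0],
    [1, 4, 0, 0, 0]
  ]
}}

```text
time: 19.95
position: [0.5624, -0.0548, 0.1304]
tool_rot: [0.097, 0.701, -0.097, 0.7]
ft_force: [-0.0, 0.0, -2.3]
grip_width: 0.0116
```

Emit:
{"op": "move_arm", "data": {
  "commands": [
    [1, 1, 0, 0, 0],
    [1, 2, 0, 0, 0],
    [1, 3, 0, 0, 0],
    [1, 4, 0, 0, 0],
    [1, 4, 0, 0, 0]
  ]
}}

```text
time: 20.37
position: [0.5623, -0.0548, 0.1264]
tool_rot: [0.097, 0.701, -0.097, 0.7]
ft_force: [0.2, 0.5, -0.8]
grip_width: 0.0117
```

Emit:
{"op": "move_arm", "data": {
  "commands": [
    [1, 1, 0, 0, 0],
    [1, 2, 0, 0, 0],
    [1, 3, 0, 0, 0],
    [1, 4, 0, 0, 0],
    [1, 4, 0, 0, 0]
  ]
}}

```text
time: 20.78
position: [0.5623, -0.0548, 0.1225]
tool_rot: [0.097, 0.701, -0.097, 0.7]
ft_force: [-0.2, 0.4, -1.5]
grip_width: 0.0118
```

```bash
python3 - <<'E'
from ang import *
o=st()
E
```

```text
{'time': 20.7833, 'q': [-0.2949, 0.6224, 1.6913, -0.0, 0.8283, -1.5903], 'position': [0.5623, -0.0548, 0.1225], 'tool_rot': [0.0971, 0.7006, -0.097, 0.7003], 'ft_force': [-0.2041, 0.4457, -1.4789], 'moment': [0.0472, -0.1155, 0.0174], 'grip_width': 0.0118}
```

5.5 mm left to the seat. I'll take it in small steps.

Emit:
{"op": "move_arm", "data": {
  "commands": [
    [1, 1, 0, 0, 0],
    [1, 2, 0, 0, 0],
    [1, 3, 0, 0, 0],
    [1, 3, 0, 0, 0]
  ]
}}

```text
time: 21.12
position: [0.5623, -0.0548, 0.1195]
tool_rot: [0.097, 0.701, -0.097, 0.7]
ft_force: [0.1, -0.4, -1.9]
grip_width: 0.0117
```

Emit:
{"op": "move_arm", "data": {
  "commands": [
    [1, 1, 0, 0, 0],
    [1, 2, 0, 0, 0],
    [1, 2, 0, 0, 0]
  ]
}}

```text
time: 21.37
position: [0.5624, -0.0548, 0.1175]
tool_rot: [0.097, 0.701, -0.097, 0.7]
ft_force: [0.1, 0.1, -2.7]
grip_width: 0.012
```

```bash
python3 - <<'E'
from ang import *
o=st();p=robot.camera("wrist")
cv2.imwrite("pics/w18z.png",cv2.resize(p["image"][200:300,250:390,::-1],(800,571),interpolation=2))
s=robot.camera("scene"); cv2.imwrite("pics/s18.png",cv2.resize(s["image"][200:320,230:390,::-1],(800,600),interpolation=2))
E
```

```text
{'time': 21.3667, 'q': [-0.2949, 0.6303, 1.6941, -0.0, 0.8175, -1.5903], 'position': [0.5624, -0.0548, 0.1175], 'tool_rot': [0.0971, 0.7005, -0.097, 0.7003], 'ft_force': [0.0738, 0.1127, -2.7423], 'moment': [0.017, -0.1747, 0.0353], 'grip_width': 0.012}
```

View pics/w18z.png

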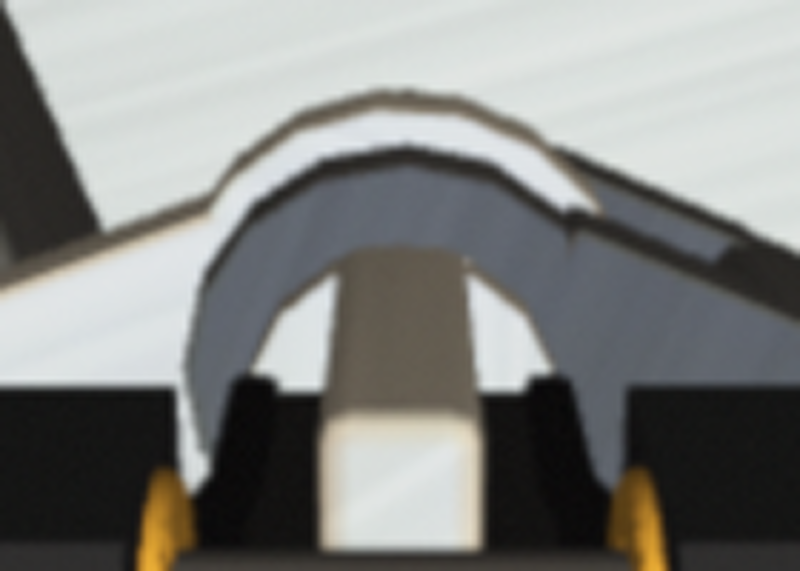

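View pics/s18.png

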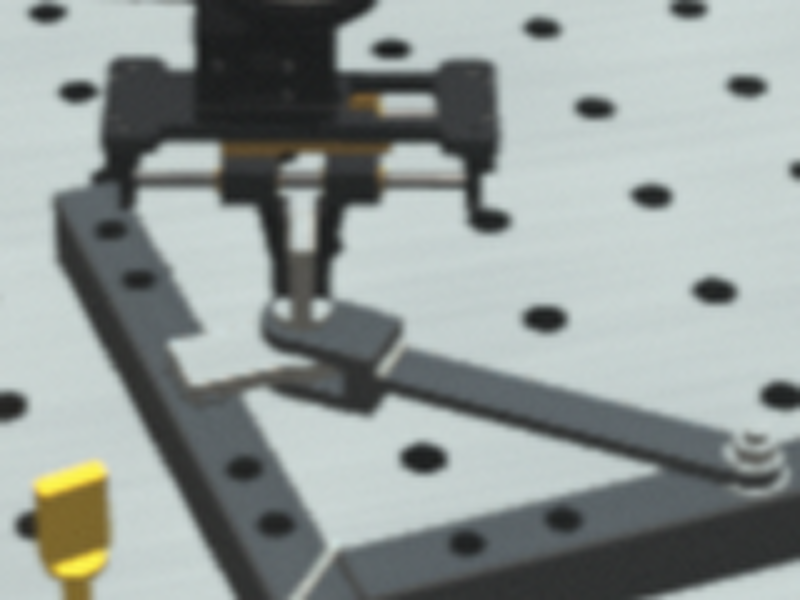

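Emit:
{"op": "move_arm", "data": {
  "commands": [
    [1, 0.3, 0, 0, 0],
    [1, 0.5, 0, 0, 0],
    [1, 0.5, 0, 0, 0]
  ]
}}

```text
time: 21.72
position: [0.5625, -0.0548, 0.1172]
tool_rot: [0.097, 0.7, -0.097, 0.7]
ft_force: [0.2, -0.6, -1.6]
grip_width: 0.0116
```

Emit:
{"op": "move_arm", "data": {
  "commands": [
    [1, 0.3, 0, 0, 0],
    [1, 0.5, 0, 0, 0],
    [1, 0.5, 0, 0, 0]
  ]
}}

```text
time: 21.97
position: [0.5625, -0.0548, 0.117]
tool_rot: [0.097, 0.7, -0.097, 0.7]
ft_force: [-0.9, 0.6, 0.5]
grip_width: 0.0118
```

Emit:
{"op": "move_arm", "data": {
  "commands": [
    [0.5, 0, 0, 0, 0],
    [0.5, 0, 0, 0, 0],
    [0.3, 0, 0, 0, 0],
    [0, 0, 0, 0, 0],
    [0, 0, 0, 0, 0],
    [0, 0, 0, 0, 0],
    [0, 0, 0, 0, 0]
  ]
}}

```text
time: 22.55
position: [0.5625, -0.0548, 0.1167]
tool_rot: [0.097, 0.7, -0.097, 0.7]
ft_force: [0.1, 0.3, 0.2]
grip_width: 0.0415
```

```bash
python3 - <<'E'
from ang import *
o=st();p=robot.camera("wrist");cv2.imwrite("pics/w19.png",p["image"][:,:,::-1])
s=robot.camera("scene"); cv2.imwrite("pics/s19.png",cv2.resize(s["image"][200:320,230:390,::-1],(800,600),interpolation=2))
E
```

```text
{'time': 22.55, 'q': [-0.2949, 0.6317, 1.6945, -0.0, 0.8154, -1.5904], 'position': [0.5625, -0.0548, 0.1167], 'tool_rot': [0.097, 0.7004, -0.097, 0.7004], 'ft_force': [0.1313, 0.2811, 0.2268], 'moment': [0.0596, -0.1361, -0.002], 'grip_width': 0.0415}
```

View pics/w19.png

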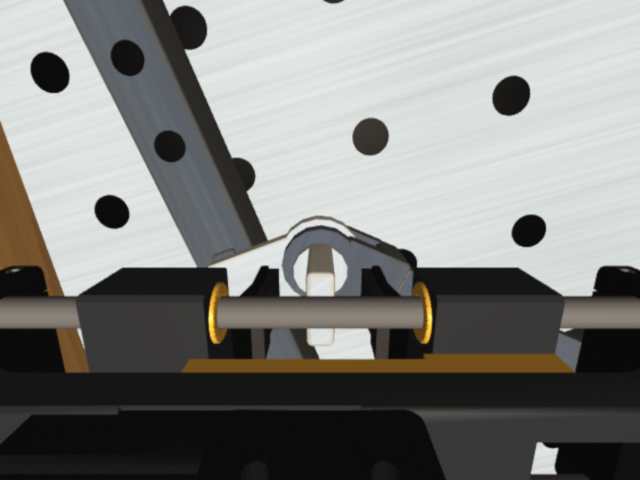

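View pics/s19.png

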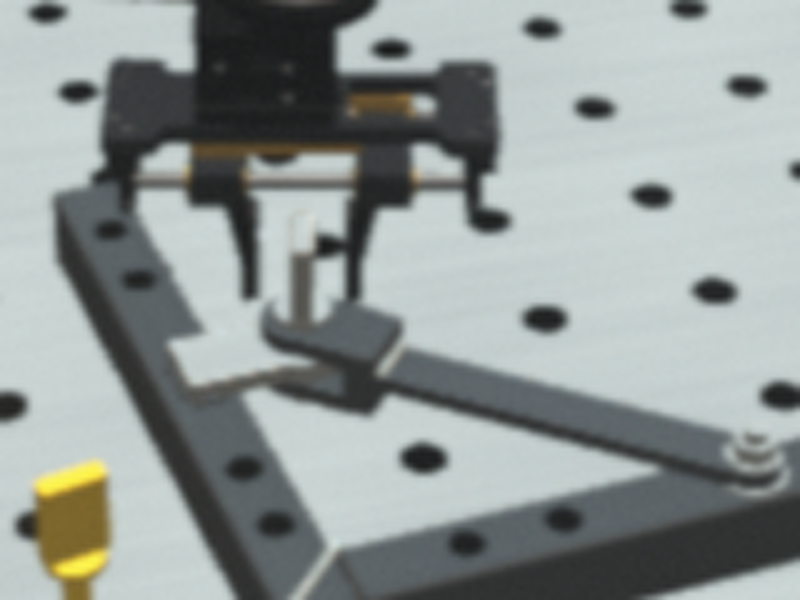

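Both jaws are clear of the handle. I'll lift away and check.

Emit:
{"op": "move_arm", "data": {
  "commands": [
    [0, -5, 0, 0, 0],
    [0, -20, 0, 0, 0],
    [0, -45, 0, 0, 0],
    [0, -70, 0, 0, 0],
    [0, -95, 0, 0, 0],
    [0, -120, 0, 0, 0],
    [0, -120, 0, 0, 0],
    [0, -120, 0, 0, 0]
  ]
}}

```text
time: 23.32
position: [0.5633, -0.0551, 0.2386]
tool_rot: [0.097, 0.699, -0.097, 0.702]
ft_force: [-0.1, 0.4, -0.8]
grip_width: 0.0437
```

```bash
python3 - <<'E'
from ang import *
o=st();p=robot.camera("wrist");cv2.imwrite("pics/w20.png",cv2.resize(p["image"][150:290,220:410,::-1],(800,589),interpolation=2))
s=robot.camera("scene"); cv2.imwrite("pics/s20.png",cv2.resize(s["image"][160:340,70:390,::-1],(800,450),interpolation=2))
E
```

```text
{'time': 23.3167, 'q': [-0.2948, 0.4574, 1.5954, -0.0, 1.0845, -1.5903], 'position': [0.5633, -0.0551, 0.2386], 'tool_rot': [0.0968, 0.6989, -0.0972, 0.7019], 'ft_force': [-0.0612, 0.3803, -0.8074], 'moment': [0.1363, -0.1154, 0.0176], 'grip_width': 0.0437}
```

View pics/w20.png

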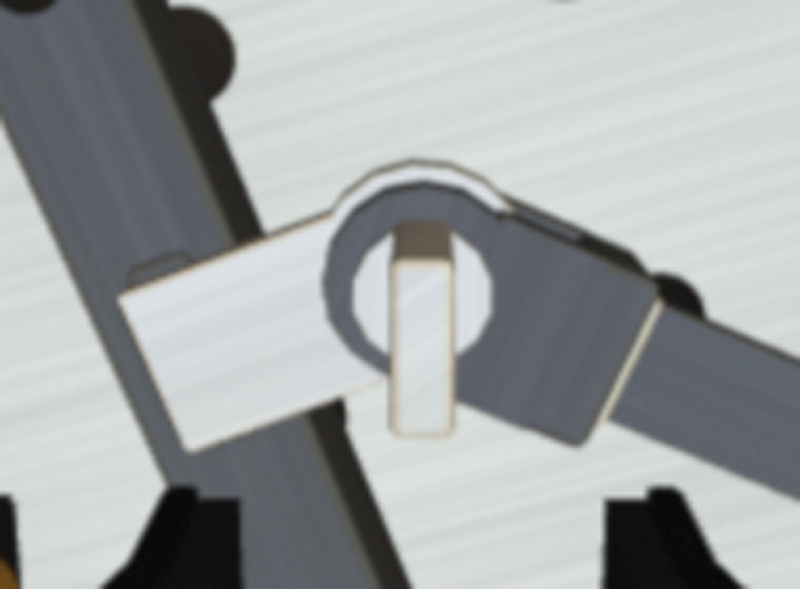

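View pics/s20.png

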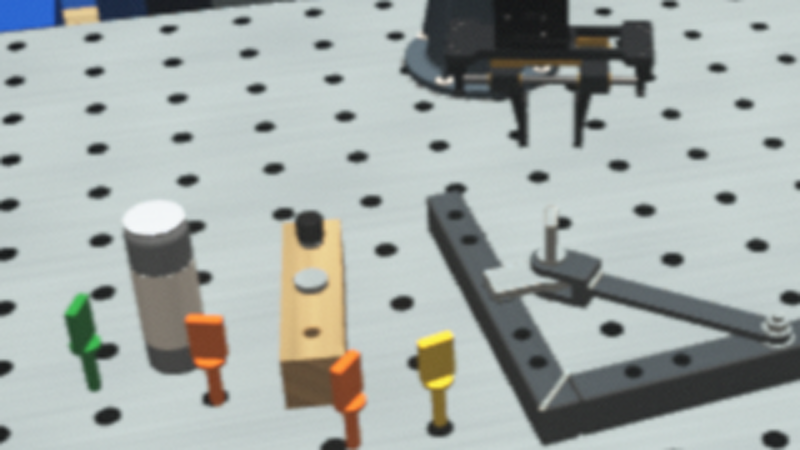

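The collar sits flat and centred on the fork. The pin is upright and the gripper is well clear, so I'm handing in.

```bash
python3 -c "
from rig import robot
print(robot.hand_in())"
```

```text
the job is handed in; nothing more can be done
None
```

I swung the fork over the lug and put the flat-handled drop pin down through both ears and the eye. Its collar sits on the fork, and I let go and handed the job in at about 23 s of the 72 s allowed. The hand-in gives no verdict.

- **Fork over the lug:** I pinched the bar and swung it about 31°. With the fork over the lug, the wrist camera showed the eye through the upper ear's bore, centred to well within a millimetre. It was still centred after I let go of the bar.
- **Pin in:** It went down in 3–4 mm steps with a 15 N grip. The wrist force readings stayed within about 3 N of zero throughout, apart from the pin's own weight. Nothing caught at the lug or the lower ear.
- **Seating:** The downward pull fell away at a tool height of 117 mm, which is where the collar should meet the fork.
- **Last pictures:** The collar is flat and centred on the fork, the pin looks upright, and the gripper is about 120 mm above it and clear. The spray can, the other two pins and the coloured look-alikes stand where they were. The hammer and brush were outside those last pictures, but the arm never went near them.
- **Not checked:** I judged the pin's uprightness by eye only.

No check failed. One small disagreement came up on the way: the pin sat about 3 mm off the jaw centre, and I corrected for that before lowering it.

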